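Hang a painted flask to dry below a wire link

ROBOT

A 6-joint arm with a two-finger parallel gripper is mounted at the origin on the work surface. World frame = base frame: x ahead of the robot, y to its left, z up, the work surface at z = 0. Lengths are in mm, angles in rad, forces in N, time in s.
With the tool pointing down it reaches from about 325 to 900 mm from the base axis. Payload 3.5 kg.
Tool frame: the origin (TCP) lies on the centre line of the jaws, within the pads' length; the fingertips stand 14 mm ahead of it and the grasp point (between the pads) lies 5 mm behind it (bot.tcp_to_tips is the distance from the TCP to the fingertips, in mm); z points along the fingers, y is the line along which they close (so a half turn about z gives the same grasp; the last joint's range is limited). The gripper opens to 85 mm and grips with 20 to 120 N. Pads are 22 mm wide; open, the fingers measure 114 mm over their backs; the gripper's body (76 mm by 85 mm) begins 54 mm behind the grasp point. The pads swing forward as they close: fully open they stand 13 mm farther back than shut.
Start: joints at [1.183, 0.276, -0.026, 1.268, 0, 1.467], TCP at [175.61, 599.819, 245.313] pointing down, gripper open.
Joint ranges: [-3.12, 3.12], [-0.85, 1.88], [-1.08, 1.24], [-1.95, 2.15], [-1.57, 1.53], [-3.14, 3.14]. Speed limits (rad/s): [2.57, 2.57, 3.14, 3.14, 3.14, 3.14].

INTERFACE

Orientations are given as a rotation vector (axis times angle).
In Python, from station import sensors, get_image, camera_params, bot gives the robot as it stands.
- The arm moves only by the tool carry_out, never from a script. Its argument "increments" is a list of rows, each a list of 7 numbers: the shift along the tool's x, y, z in mm, then the turn, a rotation vector about the tool's x, y, z in rad, then the finger opening in mm, from 0 to 85.4. In form: [[x, y, z, wx, wy, wz, fingers], ...]. A call has 1 to 20 rows; each row shifts and turns the commanded pose from where the row before left it, along the tool's axes as they then stand; what a row does not reach is not made up. A row lasts 1/12 s, in which the tool goes at most 41.7 mm and 7.16 degrees, less where a joint would pass 70% of its speed; a pose out of reach is approached as far as the arm can. A call with a gripper value outside its range is refused whole. The fingers move at their own pace and stop on an object; the grip force is fixed at half the most. Time passes only in rows, so rows that do not move let the fingers close. It gives the time, the measured TCP pose, the force, the opening and the grip force at its end, in the units of the state.
- sensors.state(): the state, without advancing time (a new reading comes with each control period).
- get_image(name): name is "scene" or "top" or "wrist"; returns (picture, depth): 420x560x3 uint8, red, green, blue; 420x560 float32, mm along the optical axis (not along the pixel's ray), 0 where there is no reading.
- camera_params(name): a dict with "fx", "fy", "cx", "cy" (pixels), "D" ([k1, k2, p1, p2, k3] as OpenCV has them; the pictures are not rectified), "rvec" (rotation vector, rad) and "tvec" (3), from world to camera coordinates, as OpenCV has them; the wrist camera has in their place "hand_eye" (4x4, takes a point from camera to tool coordinates, whose origin is the TCP and whose axes are the flange's). Camera axes: x right, y down, z forward; pixel columns grow to the right and rows downward; lengths in mm; the calibration is good to about 2 mm. A picture is of the moment at which its call begins: read the wrist's pose just before it. camera_params takes no time and is no camera call.
- bot.finish_job(): hands the job in; it is judged then, once.
The state is a dict: "t": time; "qpos": joint angles; "dq": joint speeds; "effort": joint torques, N m; "eef_pos": TCP position; "ee_rot": TCP orientation; "contact_force": force on the tool from outside, world axes, zero at the start; "moment": the same for the moment, N m; "finger_gap": finger opening in mm; "grasp_force": force on a finger pad.
Only numpy, scipy, OpenCV 4.12 (cv2) and the standard library are available. Lean on these libraries where they do the work, as an engineer would, in place of code of your own. Each camera call takes 0.05 s, during which the arm holds its last target. There are 200 camera calls.

TASK

Set the white flask with the red stopper up to dry: first hang the brass link by its ring in the dip of the drying stand's prong and let go, then lift the flask out of its cup, where only its hook can be reached, stand it upright on the cork pad and let go. Then take it up again, leaving its hook free, and hook it over the bottom bar of the link's lower loop, so that stand, link and flask form one still, freely hanging chain. Never let the flask tip over, and leave the brown flask, paint jars, bowl, plate, brush and vase where they are.

Things in the scene. Friction and masses are not known exactly. Their poses are not given: they have to be found in the camera images.
- stand: Fixed drying stand; origin under its post, z up. An 8 mm thick steel prong points from the post's top along the stand's -x (towards the robot). Its centreline: height 296 mm to x = -70 mm, dips to 286 mm at x = -100, rises to a red tip at 296 mm, x = -125. Nothing above the prong. Foot plate 12 mm high, x -30 to +70, y +-70 mm; nothing under the dip.
- stand_seat (a point): Top surface of the prong in its dip, at (-100, 0, 290) mm in the stand's frame, stand axes. The link's ring has to rest here.
- link: Loose flat brass link of 6 mm wire, about 80 g, in its own y-z plane, same from both sides. Origin at the middle of its lowest edge, z up along it: lower loop (z 0 to 60), stem, ring (z 75 to 123), then a yellow tab to hold it by, 10 mm (x) x 24 mm (y), z 122 to 162 mm. Starts upright in the wooden rack's slots with 1 mm play; may lean up to 0.1 rad.
- link_ring (a point): Centre of the link's upper ring, 99 mm above the link's origin, link axes; the ring's inside diameter is 36 mm. Hung on the prong this point lies about 18 mm below stand_seat.
- link_bar (a point): Middle of the centreline of the link's bottom bar, 3 mm above the link's origin, link axes. The bar is straight, along y, 6 mm thick. The lower loop's opening above it is 60 mm wide (y) and 48 mm high (z 6 to 54 of the link), narrowing to 36 mm above z = 40.
- rack: Fixed light wooden rack, 60 x 110 mm, 46 mm high, origin under its centre: floor 6 mm high, two slotted end posts with slots along its y in which the link stands; lift the link straight up by at least 45 mm to free it.
- bottle: The flask to hang, about 130 g: flat white porcelain, blue medallion, red stopper, flat steel hook. Origin at the centre of its underside, z up. Body 44 mm (x) x 28 mm (y), 56 mm high, shoulder to z = 63, 18 mm wide stopper to z = 98, hook to z = 152. Starts upright in a white cup with its hook above the rim, its +x pointing away from the robot within 0.6 rad.
- bottle_hook (a point): Where a 6 mm bar's centre lies when the flask hangs: 141 mm above the flask's origin, flask axes. The hook is a strip 5 mm thick, 10 mm wide (y): from the stopper to x = -11, z = 107 mm, up to z = 138, over a peak at x = 0, z = 148, down to its tip at x = 13, z = 128 (centreline). Its mouth opens towards the flask's +x, between stopper top and tip.
- cup: Fixed white porcelain cup that holds the white flask, origin under its centre: 70 mm high, outside diameter 72 mm, inside about 62 mm, inner floor at 6 mm. It and the other cup may swap places.
- pad: Fixed square cork pad, 130 x 130 mm, 8 mm thick (top at z = 8 mm), origin under its centre.
- other_bottle: Brown flask of the same shape with a black stopper and hook, in a cup like the first. Leave it alone.
- other_cup: Fixed cup of the brown flask, same size as the first cup.
- paint_jar: Loose red paint jar, 44 mm wide, 50 mm high, bystander.
- blue_jar: Loose blue paint jar, 44 mm wide, 50 mm high, bystander.
- water_bowl: Loose blue bowl, 90 mm wide, 45 mm high, bystander.
- plate: Loose white plate, 140 mm wide, 16 mm high, bystander.
- brush: Loose brush, 190 mm long, lying, bystander.
- vase: Loose white vase, 64 mm wide, 110 mm high, bystander.
There are look-alikes about, which are no part of the job. Leave any green look-alike of the link alone.

How it is judged (in metres and radians):
On the way, in this order (a step that is already met when the one before it is completed fails the run):
1. The link hangs by its ring in the dip of the prong, let go of (angle between link's own z axis and vertical below 0.25 rad and x of link_ring in the frame of stand_seat between -0.014 and 0.014 m and y of link_ring in the frame of stand_seat between -0.014 and 0.014 m and z of link_ring in the frame of stand_seat between -0.024 and -0.008 m and contact force between link and stand above 0.3 N and contact force between link and the fingers below 0.05 N and linear speed of link below 0.06 m/s), for 0.2 s.
2. The white flask, out of its cup, stands upright on the cork pad, let go of (angle between bottle's own z axis and vertical below 0.1 rad and x of bottle in the frame of pad between -0.06 and 0.06 m and y of bottle in the frame of pad between -0.06 and 0.06 m and height (world z) of bottle below 0.013 m and contact force between bottle and the fingers below 0.05 N and linear speed of bottle below 0.04 m/s), for 0.2 s.
At the end, for the whole second after the job is handed in: The link hangs upright (0.25 rad), ring in the prong's dip within 14 mm; the white flask hangs from the link over 20 mm above the table, within 0.3 rad of upright, its hook over the bottom bar (bar within 10 mm of under the peak); both released and still (under 0.08 m/s) (angle between link's own z axis and vertical below 0.25 rad and x of link_ring in the frame of stand_seat between -0.014 and 0.014 m and y of link_ring in the frame of stand_seat between -0.014 and 0.014 m and z of link_ring in the frame of stand_seat between -0.024 and -0.008 m and contact force between link and stand above 0.3 N and x of bottle_hook in the frame of link between -0.01 and 0.01 m and y of bottle_hook in the frame of link between -0.034 and 0.034 m and z of bottle_hook in the frame of link between -0.006 and 0.012 m and angle between bottle's own z axis and vertical below 0.3 rad and contact force between bottle and link above 0.5 N and height (world z) of bottle above 0.02 m and linear speed of each of bottle, link below 0.08 m/s and contact force between each of bottle, link and the fingers below 0.05 N); the robot touches nothing.
It fails at once if The white flask tips over (more than 0.8 rad) (angle between bottle's own z axis and vertical above 0.8 rad).
It fails at once if The brown flask is moved by more than 30 mm or tipped (distance of other_bottle from where it was at the start of the episode above 0.03 m or angle between other_bottle's own z axis and vertical above 0.5 rad).
It fails at once if A paint jar, the bowl, plate, brush or vase is moved by more than 30 mm (distance of any of paint_jar, blue_jar, water_bowl, plate, brush, vase from where it was at the start of the episode above 0.03 m).
It also fails if it takes over 61 s, if anything falls off the work surface, if the arm or the gripper's body presses on something with over 40 N, if the wrist force passes 120 N, or if a joint passes its speed limit or range.

## Working session

There is one attempt and no reset: what is moved stays moved. The work goes in short steps, Python scripts to look and compute and a tool call to move; the robot and the scene stay as the last step left them, time stands still between calls to the robot, and variables do not carry over. Pictures are saved under pics/ and viewed, at most 10 in all, crops included, and the job is handed in when it is done.

Besides the shell and the picture viewer there is one more tool, called after ">>>" by a JSON object that holds its "name" and its "arguments". carry_out: Moves the arm, as the interface text tells. Its arguments: {"type":"object","properties":{"increments":{"type":"array","items":{"type":"array","items":{"type":"number"}}}},"required":["increments"]}

```bash
ls; mkdir -p pics; cat > h.py <<'E'
import numpy as np, cv2
from station import sensors, get_image, camera_params, bot
def cam(name, st=None):
    c=camera_params(name); K=np.array([[c['fx'],0,c['cx']],[0,c['fy'],c['cy']],[0,0,1]]); D=np.array(c['D'],float)
    if name=='wrist':
        st=st or sensors.state(); H=np.array(c['hand_eye']); R0=cv2.Rodrigues(np.array(st['ee_rot'],float))[0]
        R=R0@H[:3,:3]; o=R0@H[:3,3]+np.array(st['eef_pos'])   # cam->world
    else:
        Rw=cv2.Rodrigues(np.array(c['rvec'],float))[0]; R=Rw.T; o=-R@np.array(c['tvec'],float)
    return K,D,R,o
def rays(C,uv):
    K,D,R,o=C; p=cv2.undistortPoints(np.array(uv,float).reshape(-1,1,2),K,D)[:,0]
    return np.c_[p,np.ones(len(p))]
def onz(C,uv,z):
    d=rays(C,uv)@C[2].T; o=C[3]; return o+d*((z-o[2])/d[:,2])[:,None]
def dep(C,uv,dd):
    return C[3]+(rays(C,uv)*np.array(dd,float).reshape(-1,1))@C[2].T
def cloud(C,depth,mask):
    v,u=np.nonzero(mask&(depth>0)); return dep(C,np.c_[u,v],depth[v,u]),np.c_[u,v]
def tri(Ca,a,Cb,b):
    da=(rays(Ca,[a])@Ca[2].T)[0]; db=(rays(Cb,[b])@Cb[2].T)[0]
    s=np.linalg.lstsq(np.c_[da,-db],Cb[3]-Ca[3],rcond=None)[0]
    p,q=Ca[3]+s[0]*da,Cb[3]+s[1]*db; return (p+q)/2,np.linalg.norm(p-q)
def proj(C,P):
    K,D,R,o=C; rv=cv2.Rodrigues(R.T)[0]; return cv2.projectPoints(np.array(P,float).reshape(-1,1,3),rv,-R.T@o,K,D)[0][:,0]
E
python3 - <<'E'
from h import *
print(sensors.state())
for n in ('scene','top'):
    im,d=get_image(n); np.savez(f'pics/{n}0.npz',im=im,d=d); cv2.imwrite(f'pics/{n}0.png',im[...,::-1]); print(n,cam(n)[3],cam(n)[2][:,2], camera_params(n)['fx'])
print(camera_params('wrist')['hand_eye'])
E
```

```text
pics
{'t': 0.0, 'qpos': array([ 1.18260039e+00,  2.77150898e-01, -2.78881192e-02,  1.26800908e+00,
       -3.72183713e-06,  1.46743044e+00]), 'dq': array([ 0.00132253, -0.00115064,  0.00089042, -0.00218996,  0.0009431 ,
        0.00253755]), 'effort': array([-8.82259319e-04, -4.45509481e+01,  2.95202029e+01,  1.63596729e-02,
        2.83103503e-05, -1.66822705e-06]), 'eef_pos': array([175.32512181, 599.1208675 , 244.14515037]), 'ee_rot': array([-0.4458216 , -3.10924689,  0.00343161]), 'contact_force': array([ 0.04659918,  0.47620634, -0.55843591]), 'moment': array([ 0.02258911,  0.01693991, -0.0211992 ]), 'grasp_force': 0.0, 'finger_gap': 85.54427382866133}
scene [1268.23190929  -99.10493562  889.36932981] [-0.70278886  0.13519443 -0.69843417] 393.84374979249753
top [ 467.94633173   67.16484706 1449.27875976] [ 0.08432578 -0.01402286 -0.99633956] 470.2551740990249
[[ 4.80844657e-04 -9.47615169e-01 -3.19413933e-01  8.38661822e+01]
 [ 9.99999668e-01  6.66013555e-04 -4.70486835e-04 -7.39002093e-02]
 [ 6.58574470e-04 -3.19413601e-01  9.47615174e-01 -1.29400801e+02]
 [ 0.00000000e+00  0.00000000e+00  0.00000000e+00  1.00000000e+00]]
```

View pics/scene0.png

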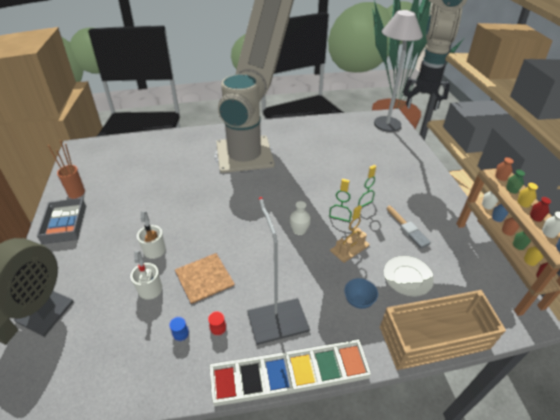

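View pics/top0.png

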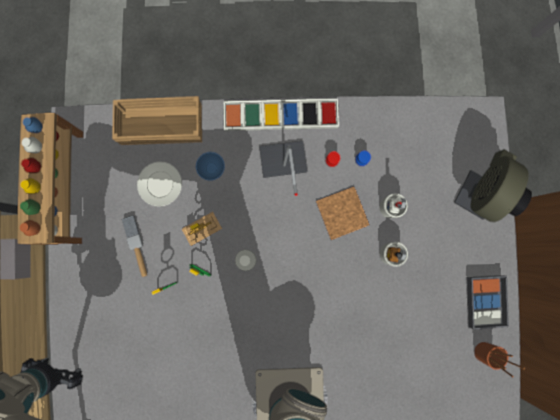

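The scene view shows the robot at the top. The link stands in its rack at scene (352,230) / top (201,228). There are two green look-alikes at scene (343,205) and (370,187). The white flask, with the red stopper, is in its cup at scene (147,280) / top (396,205), and the brown one is at scene (150,240) / top (396,255). The stand is at scene (275,270) / top (290,165) with its red tip at top (296,193). The pad is at top (342,212), the vase at top (245,260) and the bowl at top (210,165).

Candidates for the link: brass with a yellow tab at scene (357,212), and green at (345,187) and (372,172); I choose the brass one in the rack. Candidates for the flask: red stopper at (143,268), black stopper at (147,228).

```bash
python3 - <<'E'
from h import *
S=np.load('pics/scene0.npz');T=np.load('pics/top0.npz');Cs,Ct=cam('scene'),cam('top')
def blobs(im,lo,hi,roi,minA=4):
    h=cv2.cvtColor(im,cv2.COLOR_RGB2HSV); m=cv2.inRange(h,lo,hi); r=np.zeros_like(m); r[roi[1]:roi[3],roi[0]:roi[2]]=m[roi[1]:roi[3],roi[0]:roi[2]]
    n,l,st,c=cv2.connectedComponentsWithStats(r); return [(c[i].round(1).tolist(),int(st[i,4]),l==i) for i in range(1,n) if st[i,4]>=minA]
np.set_printoptions(precision=1,suppress=True)
for nm,I,C,roi in(('s',S,Cs,(320,150,400,260)),('t',T,Ct,(140,180,230,300))):
    for c,a,m in blobs(I['im'],(20,140,120),(32,255,255),roi):
        P,_=cloud(C,I['d'],m); print('yellow',nm,c,a,np.median(P,0) if len(P) else None, (P.max(0) if len(P) else ''))
for nm,I,C,roi in(('s',S,Cs,(125,205,175,300)),('t',T,Ct,(380,180,412,275)),('s',S,Cs,(250,190,290,240)),('t',T,Ct,(285,180,305,200))):
    for lo,hi in(((0,130,80),(8,255,255)),((172,130,80),(180,255,255))):
      for c,a,m in blobs(I['im'],lo,hi,roi,3):
        P,_=cloud(C,I['d'],m); print('red',nm,c,a,np.median(P,0) if len(P) else None)
# pad
for c,a,m in blobs(T['im'],(5,60,80),(20,255,255),(310,180,375,245),300):
    P,uv=cloud(Ct,T['d'],m); r=cv2.minAreaRect(uv.astype(np.float32)); print('pad',a,onz(Ct,[r[0]],8),r,onz(Ct,cv2.boxPoints(r),8))
for c,a,m in blobs(T['im'],(5,50,80),(25,255,255),(175,205,225,250),100):
    P,uv=cloud(Ct,T['d'],m); print('rackblob',c,a,np.median(P,0),P.min(0),P.max(0))
# stand foot, prong
g=cv2.cvtColor(T['im'],cv2.COLOR_RGB2GRAY);P,uv=cloud(Ct,T['d'],np.ones(g.shape,bool))
k=(P[:,2]>240)&(uv[:,0]>250)&(uv[:,0]<330)&(uv[:,1]>90)&(uv[:,1]<215);print('prong',k.sum());Q=P[k];
if k.sum(): o=np.argsort(Q[:,0]);print(Q[o][::max(1,len(o)//25)])
def crop(im,x0,y0,x1,y1,s): return cv2.resize(im[y0:y1,x0:x1],None,fx=s,fy=s,interpolation=cv2.INTER_CUBIC)
a=crop(S['im'],310,160,410,260,4);b=crop(T['im'],170,190,230,290,4);c=crop(S['im'],110,200,190,300,4);d=crop(T['im'],375,185,415,285,4)
cv2.imwrite('pics/c1.png',np.hstack([a,b])[...,::-1]);
e=crop(T['im'],255,130,315,210,4);e=np.vstack([e,np.zeros((80,e.shape[1],3),np.uint8)])
cv2.imwrite('pics/c2.png',np.hstack([c,d,e])[...,::-1])
E
```

```text
yellow s [371.6, 171.1] 42 [366.8 364.3 146. ] [372.5 372.1 161.7]
yellow s [344.1, 185.1] 62 [416.9 258.6 145.7] [425.1 267.1 163.7]
yellow s [356.5, 212.3] 56 [543.4 253.6 155. ] [548.3 264.5 168.6]
yellow t [193.6, 227.7] 55 [531.6 259.  163.5] [546.4 286.5 173.1]
yellow t [204.0, 226.5] 4 [540.3 245.   12.5] [541.8 248.9  15.2]
yellow t [193.8, 271.7] 31 [409.3 257.1 161.8] [417.6 268.2 165.6]
yellow t [155.9, 290.9] 28 [359.7 361.9 161.8] [367.6 374.4 168.8]
red s [141.2, 267.9] 18 [ 593.1 -330.4  100.1]
red t [397.9, 203.0] 10 [ 587.6 -330.5  103.1]
red t [295.7, 194.0] 7 [599.2 -18.2 297.3]
pad 1759 [[ 571.1 -181.5    8. ]] ((342.2524719238281, 212.5972442626953), (42.38243103027344, 41.651123046875), 68.5522689819336) [[ 611.   -98.6    8. ]
 [ 655.3 -221.7    8. ]
 [ 531.1 -264.8    8. ]
 [ 488.  -142.     8. ]]
rackblob [201.3, 228.4] 734 [532.7 250.1   9.2] [484.8 193.6  -5.5] [585.4 314.6 173.2]
prong 171
[[597.  -20.9 298.7]
 [601.4 -20.7 303.6]
 [605.1 -14.  294.9]
 [610.  -14.1 295.7]
 [615.1 -19.4 293.6]
 [620.5 -14.8 291.2]
 [625.4 -17.5 291.5]
 [630.4 -15.1 292.4]
 [635.1 -17.6 294.1]
 [640.  -17.8 294.6]
 [642.8 -15.4 293.6]
 [647.3 -15.4 297. ]
 [652.  -10.4 299.4]
 [656.9 -13.  299.6]
 [661.5 -13.  302.3]
 [665.1  -8.5 296.7]
 [670.   -8.7 297.2]
 [674.7 -11.2 298.7]
 [680.2  -9.1 296.6]
 [685.   -6.6 298.4]
 [689.5  -9.1 301. ]
 [694.8 -11.9 299.2]
 [699.6  -4.5 301.5]
 [703.6  -5.  294.1]
 [707.8 -10.  297.5]
 [713.2  -5.2 297. ]
 [718.6  -8.  295.3]
 [722.2  -5.9 242.3]
 [725.7  -8.8 286.1]]
```

View pics/c1.png

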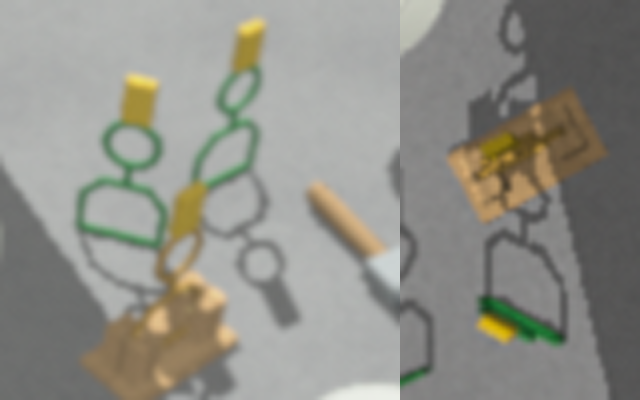

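View pics/c2.png

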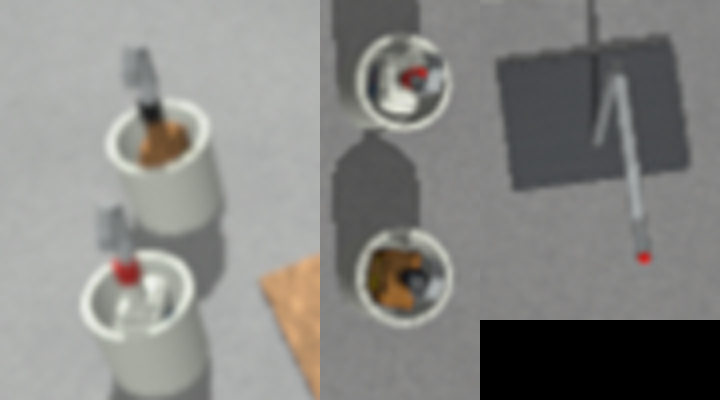

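The close crops confirm the choice. The brass link with the yellow tab stands in the rack at scene crop (188,205). The white flask with the red stopper is in the upper cup in the top view, top (397,204), and the prong's red tip is at top (296,194).

```bash
cat >> h.py <<'E'
from scipy.spatial.transform import Rotation as Ro
np.set_printoptions(precision=2,suppress=True)
def Rdown(az,tilt=0.):
    "tool y (jaw) horizontal at azimuth az+90deg; approach z: az direction tilted; tilt=0 straight down, pi/2 horizontal along az"
    z=np.array([np.sin(tilt)*np.cos(az),np.sin(tilt)*np.sin(az),-np.cos(tilt)]); y=np.array([-np.sin(az),np.cos(az),0]); return z,y
def RR(az,tilt=0.,flip=False):
    z,y=Rdown(az,tilt); y=-y if flip else y; return np.c_[np.cross(y,z),y,z]
def plan(p,R,p1,R1,n=None,vmax=35,wmax=.1):
    d=np.array(p1)-p; w=Ro.from_matrix(R.T@R1).as_rotvec(); n=n or int(max(1,np.ceil(np.linalg.norm(d)/vmax),np.ceil(np.linalg.norm(w)/wmax)))
    for i in range(n):
        Ri=R@Ro.from_rotvec(w*i/n).as_matrix(); print('  row',np.round(Ri.T@(d/n),1).tolist(),np.round(w/n,4).tolist())
def cur():
    s=sensors.state(); return np.array(s['eef_pos']),Ro.from_rotvec(s['ee_rot']).as_matrix(),s
E
python3 - <<'E'
from h import *
S=np.load('pics/scene0.npz');T=np.load('pics/top0.npz');Ct=cam('top')
h=cv2.cvtColor(T['im'],cv2.COLOR_RGB2HSV);m=cv2.inRange(h,(5,50,80),(25,255,255))>0
r=np.zeros_like(m);r[205:250,175:225]=m[205:250,175:225]
P,uv=cloud(Ct,T['d'],r);k=P[:,2]<20; rect=cv2.minAreaRect(P[k][:,:2].astype(np.float32));print('rack',rect)
k=(P[:,2]>30)&(P[:,2]<60);print('posts',k.sum(),P[k].mean(0), 'eig',np.linalg.eigh(np.cov(P[k][:,:2].T)))
P,uv=cloud(Ct,T['d'],np.ones(m.shape,bool))
k=(P[:,2]>275)&(uv[:,0]>270)&(uv[:,0]<310)&(uv[:,1]>140)&(uv[:,1]<200);Q=P[k][:,:2].astype(np.float32)
l=cv2.fitLine(Q,cv2.DIST_HUBER,0,.01,.01).ravel();print('prong',l,np.arctan2(l[1],l[0]),Q[:,0].min(),Q[:,0].max())
q=(P[:,2]>4)&(P[:,2]<22)&(uv[:,0]>255)&(uv[:,0]<312)&(uv[:,1]>135)&(uv[:,1]<185);print('foot',cv2.minAreaRect(P[q][:,:2].astype(np.float32)))
p,R,s=cur();print(R)
# go above the link
az=np.arctan2(.5,.86)-np.pi/2
for fl in(0,1):
    R1=RR(az,0,fl);print(fl,Ro.from_matrix(R.T@R1).as_rotvec())
E
```

```text
rack ((535.3848876953125, 255.46334838867188), (62.93864822387695, 113.17235565185547), 27.636436462402344)
posts 174 [534.67 252.2   45.56] eig EighResult(eigenvalues=array([ 126.86, 1270.54]), eigenvectors=array([[-0.88, -0.48],
       [-0.48,  0.88]]))
prong [  0.99   0.1  661.24 -11.89] 0.1021291 597.00104 728.5331
foot ((741.3572387695312, -5.650032043457031), (172.38168334960938, 152.351318359375), 88.43305969238281)
[[-0.96  0.28 -0.  ]
 [ 0.28  0.96 -0.  ]
 [ 0.   -0.   -1.  ]]
0 [-0.    0.    0.76]
1 [-0.   -0.   -2.38]
```

```bash
python3 - <<'E'
from h import *
p,R,s=cur(); plan(p,R,[537,254,250],RR(0.49-np.pi/2),n=16)
E
```

```text
row [-27.8, -14.4, -0.3] [-0.0001, 0.0, 0.0498]
  row [-28.4, -13.0, -0.3] [-0.0001, 0.0, 0.0498]
  row [-29.0, -11.5, -0.3] [-0.0001, 0.0, 0.0498]
  row [-29.6, -10.1, -0.3] [-0.0001, 0.0, 0.0498]
  row [-30.0, -8.6, -0.3] [-0.0001, 0.0, 0.0498]
  row [-30.4, -7.1, -0.3] [-0.0001, 0.0, 0.0498]
  row [-30.7, -5.6, -0.4] [-0.0001, 0.0, 0.0498]
  row [-31.0, -4.0, -0.4] [-0.0001, 0.0, 0.0498]
  row [-31.1, -2.5, -0.4] [-0.0001, 0.0, 0.0498]
  row [-31.2, -0.9, -0.4] [-0.0001, 0.0, 0.0498]
  row [-31.2, 0.6, -0.4] [-0.0001, 0.0, 0.0498]
  row [-31.2, 2.2, -0.4] [-0.0001, 0.0, 0.0498]
  row [-31.0, 3.7, -0.4] [-0.0001, 0.0, 0.0498]
  row [-30.8, 5.3, -0.4] [-0.0001, 0.0, 0.0498]
  row [-30.5, 6.8, -0.4] [-0.0001, 0.0, 0.0498]
  row [-30.1, 8.3, -0.4] [-0.0001, 0.0, 0.0498]
```

>>> {"name": "carry_out", "arguments": {"increments": [[-28, -14.5, 0, 0, 0, 0.05, 85], [-28.5, -13, 0, 0, 0, 0.05, 85], [-29, -11.5, 0, 0, 0, 0.05, 85], [-29.5, -10, 0, 0, 0, 0.05, 85], [-30, -8.5, 0, 0, 0, 0.05, 85], [-30.5, -7, 0, 0, 0, 0.05, 85], [-30.5, -5.5, 0, 0, 0, 0.05, 85], [-31, -4, 0, 0, 0, 0.05, 85], [-31, -2.5, 0, 0, 0, 0.05, 85], [-31, -1, 0, 0, 0, 0.05, 85], [-31, 0.5, 0, 0, 0, 0.05, 85], [-31, 2, 0, 0, 0, 0.05, 85], [-31, 3.5, 0, 0, 0, 0.05, 85], [-31, 5, 0, 0, 0, 0.05, 85], [-30.5, 7, 0, 0, 0, 0.05, 85], [-30, 8.5, 0, 0, 0, 0.05, 85], [0, 0, 0, 0, 0, 0, 85], [0, 0, 0, 0, 0, 0, 85], [0, 0, 0, 0, 0, 0, 85]]}}

```text
t: 1.68
eef_pos: [535.2, 254.2, 244.7]
ee_rot: [-1.621, -2.69, 0.001]
contact_force: [0.3, 0.4, 0.7]
finger_gap: 84.6
grasp_force: 0.0
```

```bash
python3 - <<'E'
from h import *
p,R,s=cur(); print(s['t'],p,R,s['qpos']); C=cam('wrist',s); im,d=get_image('wrist'); cv2.imwrite('pics/w1.png',im[...,::-1]); np.savez('pics/w1.npz',im=im,d=d)
h=cv2.cvtColor(im,cv2.COLOR_RGB2HSV); m=cv2.inRange(h,(20,140,100),(32,255,255)); n,l,stt,c=cv2.connectedComponentsWithStats(m)
for i in range(1,n):
    if stt[i,4]>150:
        P,uv=cloud(C,d,l==i); top=P[P[:,2]>np.percentile(P[:,2],95)-4]; print(c[i],stt[i,4],np.median(P,0),P.min(0),P.max(0),'top',cv2.minAreaRect(top[:,:2].astype(np.float32)),top.mean(0))
E
```

```text
1.6833 [535.18 254.22 244.73] [[-0.47  0.88 -0.  ]
 [ 0.88  0.47 -0.  ]
 [ 0.   -0.   -1.  ]] [ 0.33  0.22 -0.1   1.25  0.    1.42]
[117.86 128.96] 1024 [414.96 263.77 161.71] [331.16 195.05   0.01] [421.47 272.36 164.74] top ((411.6532897949219, 260.671630859375), (23.9179630279541, 10.492353439331055), 58.4765625) [412.19 261.09 162.53]
[283.96 217.45] 848 [533.34 262.72 167.95] [524.24 223.64  10.6 ] [545.75 276.74 170.95] top ((536.11962890625, 256.482421875), (9.606446266174316, 23.047178268432617), 27.759017944335938) [535.69 256.84 168.61]
```

View pics/w1.png

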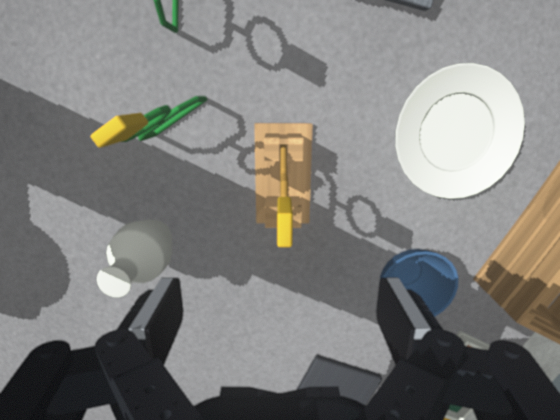

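The wrist picture shows the yellow tab standing in the rack at (284,228), centred between the fingers. A green look-alike is at (118,129). The tab's top measures (536,256.5,168.5) with a yaw of 0.484, which matches 162+6 mm.

>>> {"name": "carry_out", "arguments": {"increments": [[1.5, 2, 25, 0, 0, 0.005, 60], [0, 0, 30, 0, 0, 0, 50], [0, 0, 25, 0, 0, 0, 50], [0, 0, 15, 0, 0, 0, 50], [0, 0, 0, 0, 0, 0, 40], [0, 0, 0, 0, 0, 0, 20], [0, 0, 0, 0, 0, 0, 5], [0, 0, 0, 0, 0, 0, 0], [0, 0, 0, 0, 0, 0, 0], [0, 0, 0, 0, 0, 0, 0], [0, 0, 0, 0, 0, 0, 0]]}}

```text
t: 2.65
eef_pos: [538.1, 257.1, 152.2]
ee_rot: [1.627, 2.685, 0.005]
contact_force: [0.7, -0.6, 5.8]
finger_gap: 9.0
grasp_force: 61.4
```

>>> {"name": "carry_out", "arguments": {"increments": [[0, 0, -10, 0, 0, 0, 0], [0, 0, -25, 0, 0, 0, 0], [0, 0, -25, 0, 0, 0, 0], [0, 0, -30, 0, 0, 0, 0], [0, 0, -35, 0, 0, 0, 0], [0, 0, -35, 0, 0, 0, 0], [0, 0, -30, 0, 0, 0, 0], [0, 0, 0, 0, 0, 0, 0], [0, 0, 0, 0, 0, 0, 0]]}}

```text
t: 3.4
eef_pos: [538.1, 256.8, 343.4]
ee_rot: [1.627, 2.683, 0.006]
contact_force: [0.1, -0.5, -1.7]
finger_gap: 8.7
grasp_force: 60.4
```

```bash
python3 - <<'E'
from h import *
p,R,s=cur(); print(p,s['contact_force'],s['finger_gap']); plan(p,R,[540,-24,342],RR(0.102-np.pi/2),n=14)
E
```

```text
[538.14 256.76 343.37] [ 0.08 -0.54 -1.67] 8.734273906319835
  row [-17.8, -9.2, 0.1] [0.0004, -0.0, 0.0271]
  row [-18.1, -8.7, 0.1] [0.0004, -0.0, 0.0271]
  row [-18.3, -8.2, 0.1] [0.0004, -0.0, 0.0271]
  row [-18.5, -7.7, 0.1] [0.0004, -0.0, 0.0271]
  row [-18.7, -7.2, 0.1] [0.0004, -0.0, 0.0271]
  row [-18.9, -6.7, 0.1] [0.0004, -0.0, 0.0271]
  row [-19.1, -6.2, 0.1] [0.0004, -0.0, 0.0271]
  row [-19.2, -5.6, 0.1] [0.0004, -0.0, 0.0271]
  row [-19.4, -5.1, 0.1] [0.0004, -0.0, 0.0271]
  row [-19.5, -4.6, 0.1] [0.0004, -0.0, 0.0271]
  row [-19.6, -4.1, 0.1] [0.0004, -0.0, 0.0271]
  row [-19.7, -3.5, 0.1] [0.0004, -0.0, 0.0271]
  row [-19.8, -3.0, 0.1] [0.0004, -0.0, 0.0271]
  row [-19.9, -2.4, 0.1] [0.0004, -0.0, 0.0271]
```

>>> {"name": "carry_out", "arguments": {"increments": [[-18, -9, 0, 0, 0, 0.027, 0], [-18, -8.5, 0, 0, 0, 0.027, 0], [-18.5, -8, 0, 0, 0, 0.027, 0], [-18.5, -7.5, 0, 0, 0, 0.027, 0], [-18.5, -7, 0, 0, 0, 0.027, 0], [-19, -6.5, 0, 0, 0, 0.027, 0], [-19, -6, 0, 0, 0, 0.027, 0], [-19, -5.5, 0, 0, 0, 0.027, 0], [-19.5, -5, 0, 0, 0, 0.027, 0], [-19.5, -4.5, 0, 0, 0, 0.027, 0], [-19.5, -4, 0, 0, 0, 0.027, 0], [-19.5, -3.5, 0, 0, 0, 0.027, 0], [-20, -3, 0, 0, 0, 0.027, 0], [-20, -2.5, 0, 0, 0, 0.027, 0], [0, 0, 0, 0, 0, 0, 0], [0, 0, 0, 0, 0, 0, 0], [0, 0, 0, 0, 0, 0, 0]]}}

```text
t: 4.82
eef_pos: [539.5, -23.0, 339.0]
ee_rot: [-2.102, -2.331, 0.002]
contact_force: [1.3, -0.5, -0.4]
finger_gap: 9.2
grasp_force: 60.3
```

```bash
python3 - <<'E'
from h import *
p,R,s=cur(); print(s['t'],p,R); C=cam('wrist',s); im,d=get_image('wrist'); cv2.imwrite('pics/w2.png',im[...,::-1]); np.savez('pics/w2.npz',im=im,d=d)
st,ds=get_image('scene'); np.savez('pics/s2.npz',im=st,d=ds)
a=cv2.resize(st[150:350,200:350],None,fx=2.8,fy=2.8)[:560]; b=im[:, :]
cv2.imwrite('pics/v2.png',cv2.resize(np.hstack([cv2.copyMakeBorder(a,0,0,0,0,0),cv2.copyMakeBorder(b,0,a.shape[0]-420,0,0,0)]),None,fx=.8,fy=.8)[...,::-1])
P,uv=cloud(C,d,np.ones(d.shape,bool)); k=(P[:,2]>275)&(P[:,2]<305)&(P[:,0]>585)&(P[:,0]<740)&(abs(P[:,1]+15)<25); Q=P[k]
l=cv2.fitLine(Q[:,:2].astype(np.float32),cv2.DIST_HUBER,0,.01,.01).ravel(); print('prong',k.sum(),l,np.arctan2(l[1],l[0]))
for a in range(585,740,5):
    q=Q[(Q[:,0]>=a)&(Q[:,0]<a+5)]
    if len(q): print(a,len(q),q.mean(0),np.percentile(q[:,2],80))
h=cv2.cvtColor(im,cv2.COLOR_RGB2HSV); m=(cv2.inRange(h,(0,150,90),(8,255,255))|cv2.inRange(h,(172,150,90),(180,255,255)))>0
P,uv=cloud(C,d,m); k=P[:,2]>200; print('red tip',k.sum(),P[k].mean(0),P[k].min(0),P[k].max(0),uv[k].mean(0))
E
```

```text
4.8167 [539.48 -23.03 338.97] [[-0.1   0.99 -0.  ]
 [ 0.99  0.1   0.  ]
 [ 0.   -0.   -1.  ]]
prong 2453 [  1.     0.1  645.61 -10.17] 0.09976404
595 100 [598.44 -15.31 298.84] 300.3386534591796
600 131 [602.2  -14.57 299.48] 300.92883743469065
605 114 [607.53 -14.02 297.11] 298.4704744548238
610 112 [612.42 -13.52 295.35] 296.86201060401146
615 109 [617.51 -12.91 293.18] 294.7118890831235
620 100 [622.59 -12.57 291.05] 292.43654943641104
625 127 [627.64 -12.38 290.52] 291.6674271522429
630 142 [632.51 -12.   292.16] 293.40981643901677
635 142 [637.62 -11.54 293.76] 294.9375457166331
640 146 [642.55 -11.18 295.56] 296.876455572046
645 132 [647.58 -10.31 297.18] 298.3754488979981
650 139 [652.56 -10.01 298.73] 299.9042666388387
655 119 [657.36  -9.52 299.75] 300.9816652410247
660 131 [662.54  -8.77 299.64] 300.75276892136924
665 123 [667.61  -8.38 299.76] 300.9598277677994
670 122 [672.56  -7.65 299.79] 300.8626120013761
675 102 [677.56  -7.18 299.63] 300.6865911346582
680 116 [682.44  -6.81 299.67] 300.8156222099742
685 110 [687.6   -6.29 299.74] 300.85311713046025
690 106 [692.55  -5.73 299.67] 300.9183312300207
695 30 [696.07  -5.7  298.76] 300.19094090708006
red tip 149 [599.86 -15.35 300.71] [539.51 -20.18 296.7 ] [604.64 -12.01 399.68] [395.19 255.51]
```

View pics/v2.png

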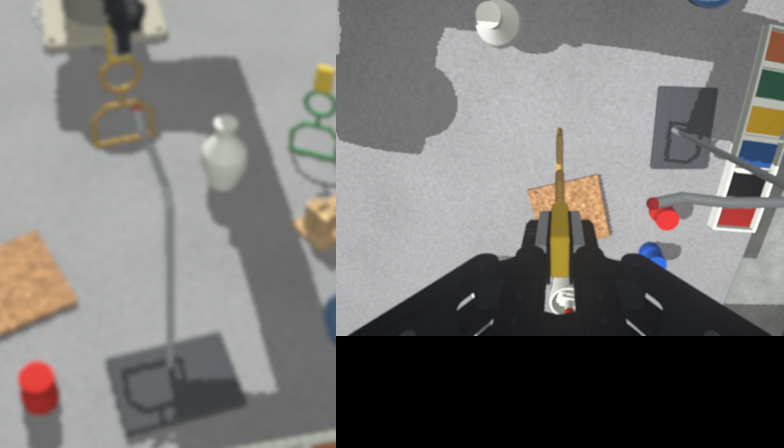

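The scene crop shows the link held upright in front of the prong's red tip, with the ring at crop (120,75) and the tip at (140,107). The wrist view shows the tab in the jaws at (560,240) and the red tip at (652,203). The dip comes out at x≈626, y≈-14, and the tool is already on the prong's line.

>>> {"name": "carry_out", "arguments": {"increments": [[0, 14.5, 0, 0, 0, 0, 0], [0, 14.5, 0, 0, 0, 0, 0], [0, 14.5, 0, 0, 0, 0, 0], [0, 14.5, 0, 0, 0, 0, 0], [0, 14.5, 0, 0, 0, 0, 0], [0, 14.5, 0, 0, 0, 0, 0], [0, 0, 0, 0, 0, 0, 0], [0, 0, 5, 0, 0, 0, 0], [0, 0, 5, 0, 0, 0, 0], [0, 0, 4, 0, 0, 0, 0], [0, 0, 3, 0, 0, 0, 0], [0, 0, 0, 0, 0, 0, 0], [0, 0, 0, 0, 0, 0, 0], [0, 0, 0, 0, 0, 0, 0]]}}

```text
t: 6.08
eef_pos: [626.6, -14.5, 323.6]
ee_rot: [2.104, 2.333, 0.0]
contact_force: [1.0, -0.1, -0.5]
finger_gap: 9.2
grasp_force: 60.4
```

```bash
python3 - <<'E'
from h import *
p,R,s=cur(); print(s['t'],p,s['contact_force']); C=cam('wrist',s); im,d=get_image('wrist')
st,ds=get_image('scene'); a=cv2.resize(st[170:320,220:320],None,fx=4,fy=4); b=cv2.resize(im[120:420,130:430],None,fx=1.3,fy=1.3)
b=cv2.copyMakeBorder(b,0,600-b.shape[0],0,0,0); cv2.imwrite('pics/v3.png',np.hstack([a,b])[...,::-1])
E
```

```text
6.0833 [626.63 -14.54 323.56] [ 1.01 -0.1  -0.52]
```

View pics/v3.png

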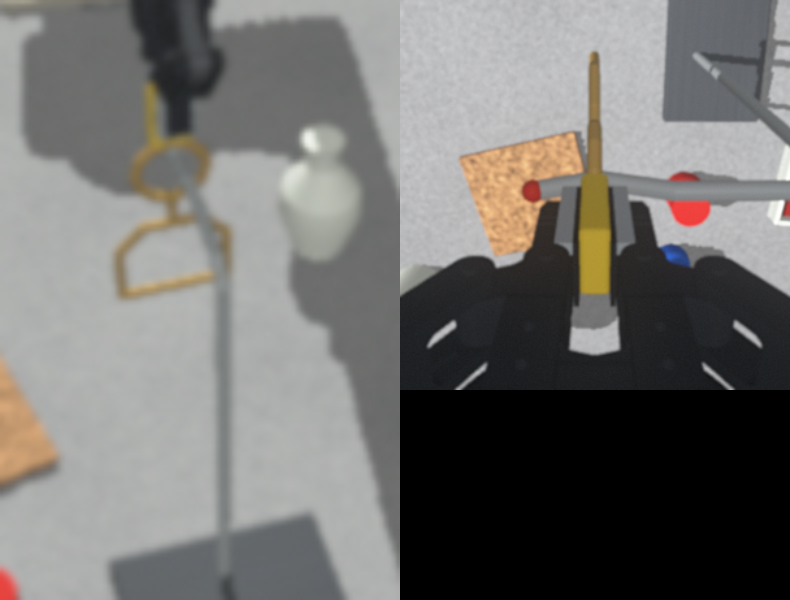

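The ring is threaded over the prong: in the scene crop the prong passes through the ring at (180,165), and in the wrist crop it crosses the link below the tab at (600,190).

>>> {"name": "carry_out", "arguments": {"increments": [[0, 0, 1.5, 0, 0, 0, 0], [0, 0, 1.5, 0, 0, 0, 0], [0, 0, 0.5, 0, 0, 0, 0], [0, 0, 0, 0, 0, 0, 0], [0, 0, 0, 0, 0, 0, 0]]}}

```text
t: 6.6
eef_pos: [627.1, -14.5, 320.4]
ee_rot: [2.104, 2.332, 0.001]
contact_force: [-0.0, -0.1, 2.1]
finger_gap: 9.1
grasp_force: 61.1
```

>>> {"name": "carry_out", "arguments": {"increments": [[0, 0, 0, 0, 0, 0, 14], [0, 0, 0, 0, 0, 0, 22], [0, 0, 0, 0, 0, 0, 32], [0, 0, 0, 0, 0, 0, 32], [0, 0, -10, 0, 0, 0, 40], [0, 0, -20, 0, 0, 0, 40], [0, 0, -25, 0, 0, 0, 40], [0, 0, -25, 0, 0, 0, 85], [0, 0, 0, 0, 0, 0, 85], [0, 0, 0, 0, 0, 0, 85]]}}

```text
t: 7.43
eef_pos: [627.8, -14.6, 402.7]
ee_rot: [2.101, 2.33, 0.005]
contact_force: [-0.2, 0.1, -0.1]
finger_gap: 74.6
grasp_force: 0.0
```

```bash
python3 - <<'E'
from h import *
p,R,s=cur(); print(s['t'],p,s['contact_force']); C=cam('wrist',s); im,d=get_image('wrist'); st,ds=get_image('scene'); np.savez('pics/w4.npz',im=im,d=d);np.savez('pics/s4.npz',im=st,d=ds)
def yel(im,C,d,roi):
    h=cv2.cvtColor(im,cv2.COLOR_RGB2HSV); m=cv2.inRange(h,(14,100,70),(32,255,255))>0; r=np.zeros_like(m); r[roi[1]:roi[3],roi[0]:roi[2]]=m[roi[1]:roi[3],roi[0]:roi[2]]
    return cloud(C,d,r)
P,uv=yel(im,C,d,(130,50,430,420)); k=(abs(P[:,0]-626)<40)&(P[:,2]>160); P=P[k]; 
for a in range(160,360,15):
    q=P[(P[:,2]>=a)&(P[:,2]<a+15)]
    if len(q)>3: print('w',a,len(q),q.mean(0),q.min(0),q.max(0))
P,uv=yel(st,cam('scene'),ds,(220,170,300,270)); k=(abs(P[:,0]-626)<60)&(P[:,2]>150); P=P[k]
for a in range(160,360,15):
    q=P[(P[:,2]>=a)&(P[:,2]<a+15)]
    if len(q)>3: print('s',a,len(q),q.mean(0),q.min(0),q.max(0))
E
```

```text
7.4333 [627.85 -14.58 402.73] [-0.16  0.14 -0.05]
w 175 9 [623.08 -38.06 179.21] [622.66 -40.85 176.61] [623.41 -33.93 184.71]
w 190 13 [620.09  25.51 197.98] [618.95  24.26 190.58] [621.82  26.42 204.89]
w 205 21 [620.87  23.91 215.45] [619.21  21.74 205.6 ] [622.99  25.56 219.96]
w 220 125 [621.86  11.86 229.  ] [619.59  -9.66 220.08] [624.93  22.94 234.91]
w 235 39 [623.16   2.93 235.9 ] [620.85  -3.92 235.01] [625.25   7.39 237.37]
w 250 18 [622.36 -10.85 255.45] [621.59 -18.7  252.72] [623.72   6.46 263.48]
w 265 21 [622.88   7.35 277.3 ] [621.38   5.29 268.42] [625.1    8.97 279.96]
w 280 138 [624.12   1.28 289.17] [621.62  -6.48 280.05] [626.93   7.46 294.97]
w 295 90 [625.08  -5.23 303.29] [620.84  -7.61 295.04] [629.7   -3.4  309.95]
w 310 125 [625.43  -6.08 317.74] [621.03  -8.73 310.28] [630.19  -4.89 324.9 ]
w 325 621 [626.59 -16.02 335.56] [621.36 -30.48 325.02] [632.08  -5.62 339.17]
s 175 16 [625.62 -11.17 178.71] [619.68 -38.93 175.48] [629.14  24.22 182.47]
s 220 7 [627.5  -12.64 230.14] [626.   -25.08 220.29] [629.59  20.59 233.74]
s 250 10 [628.34 -22.56 256.91] [625.21 -31.13 251.8 ] [630.17 -12.24 264.3 ]
s 265 9 [631.55 -29.95 273.96] [629.44 -35.95 268.52] [634.68   3.57 279.31]
s 280 26 [629.72 -18.15 289.33] [626.64 -35.27 280.63] [631.59   3.73 294.79]
s 295 47 [632.32 -17.03 302.71] [629.33 -28.06 295.05] [634.78  -5.09 309.8 ]
s 310 53 [633.16 -18.22 317.36] [630.04 -29.66 310.33] [635.62  -7.12 324.3 ]
s 325 71 [631.44 -19.22 331.91] [624.03 -30.96 325.03] [635.88  -7.11 336.86]
```

The link hangs: its tab top is at 335 mm, exactly as it should be. Next is the flask.

```bash
python3 - <<'E'
from h import *
p,R,s=cur(); plan(p,R,[588,-331,285],RR(-0.3),n=16)
E
```

```text
row [-19.4, -4.4, 7.2] [-0.0, -0.0, -0.073]
  row [-19.1, -5.8, 7.2] [-0.0, -0.0, -0.073]
  row [-18.6, -7.2, 7.2] [-0.0, -0.0, -0.073]
  row [-18.0, -8.6, 7.2] [-0.0, -0.0, -0.073]
  row [-17.3, -9.8, 7.2] [-0.0, -0.0, -0.073]
  row [-16.6, -11.1, 7.2] [-0.0, -0.0, -0.073]
  row [-15.7, -12.3, 7.2] [-0.0, -0.0, -0.073]
  row [-14.8, -13.4, 7.2] [-0.0, -0.0, -0.073]
  row [-13.8, -14.4, 7.2] [-0.0, -0.0, -0.073]
  row [-12.7, -15.4, 7.2] [-0.0, -0.0, -0.073]
  row [-11.5, -16.3, 7.2] [-0.0, -0.0, -0.073]
  row [-10.3, -17.1, 7.2] [-0.0, -0.0, -0.073]
  row [-9.0, -17.8, 7.2] [-0.0, -0.0, -0.073]
  row [-7.7, -18.4, 7.2] [-0.0, -0.0, -0.073]
  row [-6.4, -18.9, 7.2] [-0.0, -0.0, -0.073]
  row [-5.0, -19.3, 7.2] [-0.0, -0.0, -0.073]
```

>>> {"name": "carry_out", "arguments": {"increments": [[-19.5, -4.5, 0, 0, 0, -0.073, 85], [-19, -6, 0, 0, 0, -0.073, 85], [-18.5, -7, 0, 0, 0, -0.073, 85], [-18, -8.5, 0, 0, 0, -0.073, 85], [-17.5, -10, 10, 0, 0, -0.073, 85], [-16.5, -11, 10, 0, 0, -0.073, 85], [-15.5, -12.5, 10, 0, 0, -0.073, 85], [-15, -13.5, 10, 0, 0, -0.073, 85], [-14, -14.5, 10, 0, 0, -0.073, 85], [-12.5, -15.5, 10, 0, 0, -0.073, 85], [-11.5, -16.5, 10, 0, 0, -0.073, 85], [-10.5, -17, 10, 0, 0, -0.073, 85], [-9, -18, 10, 0, 0, -0.073, 85], [-7.5, -18.5, 10, 0, 0, -0.073, 85], [-6.5, -19, 10, 0, 0, -0.073, 85], [-5, -19.5, 8, 0, 0, -0.073, 85], [0, 0, 0, 0, 0, 0, 85], [0, 0, 0, 0, 0, 0, 85], [0, 0, 0, 0, 0, 0, 85]]}}

```text
t: 9.12
eef_pos: [587.0, -331.5, 280.8]
ee_rot: [-0.47, -3.104, -0.002]
contact_force: [0.1, -0.3, -0.4]
finger_gap: 84.5
grasp_force: 0.0
```

```bash
python3 - <<'E'
from h import *
p,R,s=cur(); print(s['t'],p,R,s['qpos']); C=cam('wrist',s); im,d=get_image('wrist'); cv2.imwrite('pics/w5.png',im[...,::-1]); np.savez('pics/w5.npz',im=im,d=d)
P,uv=cloud(C,d,np.ones(d.shape,bool)); k=(np.hypot(P[:,0]-590,P[:,1]+331)<40)&(P[:,2]>110)&(P[:,2]<170); P,uv=P[k],uv[k]
print(k.sum(),uv.min(0),uv.max(0),P.mean(0),P.min(0),P.max(0))
w,v=np.linalg.eigh(np.cov(P[:,:2].T)); print('axis',w,v[:,1],np.arctan(v[1,1]/v[0,1])); 
for a in range(110,165,6):
    q=P[(P[:,2]>=a)&(P[:,2]<a+6)]
    if len(q): print(a,len(q),q.mean(0),q.min(0),q.max(0))
E
```

```text
9.1167 [ 586.95 -331.47  280.82] [[-0.96  0.3  -0.  ]
 [ 0.3   0.96  0.  ]
 [ 0.    0.   -1.  ]] [-0.61  0.35  0.15  1.37  0.   -0.31]
553 [271 178] [287 221] [ 581.75 -330.55  146.94] [ 571.58 -337.94  111.  ] [ 600.69 -324.29  159.49]
axis [ 8.85 68.42] [-0.99  0.15] -0.15382020502161725
110 17 [ 573.37 -328.79  113.98] [ 571.58 -333.47  111.  ] [ 582.28 -324.65  115.9 ]
116 17 [ 572.94 -328.86  118.87] [ 571.92 -333.53  116.06] [ 575.25 -324.57  121.79]
122 22 [ 572.92 -328.92  125.23] [ 571.97 -333.41  122.02] [ 574.84 -324.46  127.96]
128 24 [ 573.82 -329.54  131.46] [ 571.86 -334.19  128.05] [ 598.1  -324.44  133.89]
134 23 [ 573.89 -328.9   137.56] [ 572.08 -334.1   134.52] [ 596.98 -324.34  139.95]
140 30 [ 579.02 -329.92  143.66] [ 572.01 -337.31  140.2 ] [ 600.69 -324.29  145.98]
146 199 [ 582.67 -330.7   148.95] [ 571.84 -337.94  146.03] [ 599.66 -324.45  151.99]
152 212 [ 585.16 -331.18  154.94] [ 578.3  -337.24  152.07] [ 593.88 -325.64  158.  ]
158 9 [ 585.7  -332.04  158.72] [ 584.63 -336.26  158.19] [ 586.58 -326.57  159.49]
```

View pics/w5.png

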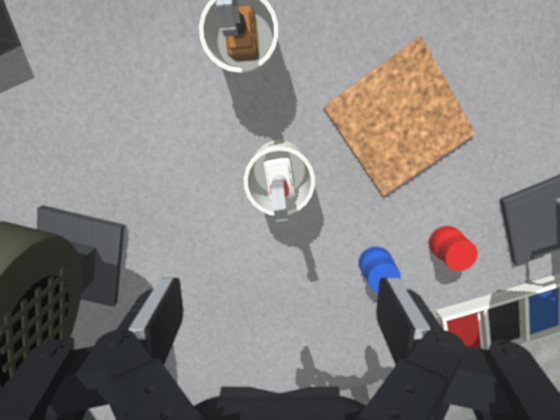

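The wrist view shows the white flask's hook at (279,195) inside its cup, with its back leg (column x≈572) towards the robot and its tip away. The yaw is about -0.17 and the peak is at (585.5,-331,158). The brown flask, at (240,35), is well clear.

>>> {"name": "carry_out", "arguments": {"increments": [[1.5, 0, 20, 0, 0, -0.065, 50], [0, 0, 30, 0, 0, -0.065, 45], [0, 0, 30, 0, 0, 0, 45], [0, 0, 30, 0, 0, 0, 45], [0, 0, 25, 0, 0, 0, 45], [0, 0, 10, 0, 0, 0, 45], [0, 0, 3, 0, 0, 0, 45], [0, 0, 0, 0, 0, 0, 30], [0, 0, 0, 0, 0, 0, 15], [0, 0, 0, 0, 0, 0, 5], [0, 0, 0, 0, 0, 0, 0], [0, 0, 0, 0, 0, 0, 0], [0, 0, 0, 0, 0, 0, 0], [0, 0, 0, 0, 0, 0, 0]]}}

```text
t: 10.33
eef_pos: [587.6, -332.6, 136.5]
ee_rot: [0.266, 3.126, -0.003]
contact_force: [-0.3, 1.4, 5.6]
finger_gap: 8.9
grasp_force: 59.3
```

>>> {"name": "carry_out", "arguments": {"increments": [[0, 0, -5, 0, 0, 0, 0], [0, 0, -15, 0, 0, 0, 0], [0, 0, -20, 0, 0, 0, 0], [0, 0, -20, 0, 0, 0, 0], [0, 0, -20, 0, 0, 0, 0], [0, 0, -15, 0, 0, 0, 0], [0, 0, 0, 0, 0, 0, 0], [0, 0, 0, 0, 0, 0, 0]]}}

```text
t: 11.0
eef_pos: [586.3, -332.1, 229.5]
ee_rot: [0.267, 3.129, -0.002]
contact_force: [-0.4, 0.3, -1.6]
finger_gap: 8.8
grasp_force: 58.5
```

```bash
python3 - <<'E'
from h import *
p,R,s=cur(); print(p,s['contact_force'],s['finger_gap']); plan(p,R,[572,-182,228],RR(-0.3),n=10)
E
```

```text
[ 586.25 -332.09  229.47] [-0.37  0.26 -1.64] 8.757956393666978
  row [3.9, 14.6, 0.1] [-0.0001, 0.0001, 0.013]
  row [4.1, 14.5, 0.1] [-0.0001, 0.0001, 0.013]
  row [4.3, 14.4, 0.1] [-0.0001, 0.0001, 0.013]
  row [4.5, 14.4, 0.1] [-0.0001, 0.0001, 0.013]
  row [4.7, 14.3, 0.1] [-0.0001, 0.0001, 0.013]
  row [4.9, 14.3, 0.1] [-0.0001, 0.0001, 0.013]
  row [5.1, 14.2, 0.1] [-0.0001, 0.0001, 0.013]
  row [5.2, 14.1, 0.1] [-0.0001, 0.0001, 0.013]
  row [5.4, 14.1, 0.1] [-0.0001, 0.0001, 0.013]
  row [5.6, 14.0, 0.1] [-0.0001, 0.0001, 0.013]
```

>>> {"name": "carry_out", "arguments": {"increments": [[4, 14.5, 0, 0, 0, 0.013, 0], [4, 14.5, 0, 0, 0, 0.013, 0], [4.5, 14.5, 0, 0, 0, 0.013, 0], [4.5, 14.5, 0, 0, 0, 0.013, 0], [4.5, 14.5, 0, 0, 0, 0.013, 0], [5, 14.5, 0, 0, 0, 0.013, 0], [5, 14, 0, 0, 0, 0.013, 0], [5, 14, 0, 0, 0, 0.013, 0], [5.5, 14, 0, 0, 0, 0.013, 0], [5.5, 14, 0, 0, 0, 0.013, 0], [0, 0, 0, 0, 0, 0, 0], [0, 0, 15, 0, 0, 0, 0], [0, 0, 20, 0, 0, 0, 0], [0, 0, 20, 0, 0, 0, 0], [0, 0, 15, 0, 0, 0, 0], [0, 0, 8, 0, 0, 0, 0], [0, 0, 0, 0, 0, 0, 0], [0, 0, 0, 0, 0, 0, 0], [0, 0, 0, 0, 0, 0, 0]]}}

```text
t: 12.58
eef_pos: [572.7, -182.1, 151.5]
ee_rot: [0.469, 3.105, -0.001]
contact_force: [0.7, -0.1, -1.1]
finger_gap: 9.3
grasp_force: 58.6
```

```bash
python3 - <<'E'
from h import *
p,R,s=cur(); print(p,s['contact_force'],s['finger_gap'],R[:,2]); st,ds=get_image('scene'); C=cam('scene')
P,uv=cloud(C,ds,np.ones(ds.shape,bool)); k=(np.hypot(P[:,0]-571,P[:,1]+181)<45)&(P[:,2]>12)&(P[:,2]<110); print(k.sum(),P[k].min(0),P[k].mean(0))
u=proj(C,[[571,-181,8]])[0].astype(int); cv2.imwrite('pics/v6.png',cv2.resize(st[u[1]-90:u[1]+40,u[0]-60:u[0]+60],None,fx=4,fy=4)[...,::-1])
E
```

```text
[ 572.65 -182.07  151.5 ] [ 0.65 -0.15 -1.07] 9.26456367915557 [ 0. -0. -1.]
321 [ 554.18 -212.49   12.18] [ 584.97 -179.22   63.65]
```

View pics/v6.png

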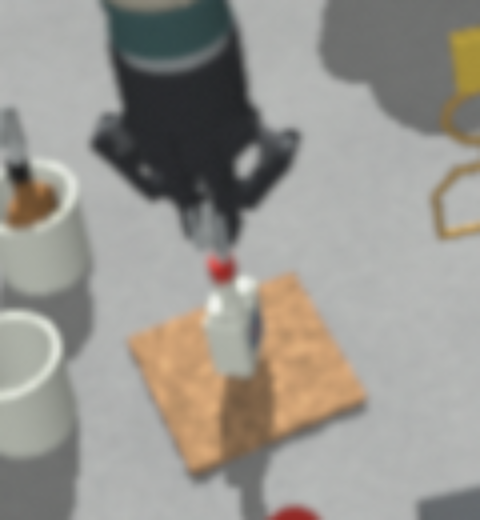

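The flask hangs upright in the jaws just above the middle of the pad (crop (235,330)).

>>> {"name": "carry_out", "arguments": {"increments": [[0, 0, 5, 0, 0, 0, 0], [0, 0, 3, 0, 0, 0, 0], [0, 0, 2, 0, 0, 0, 0], [0, 0, 1, 0, 0, 0, 0], [0, 0, 1, 0, 0, 0, 0], [0, 0, 0, 0, 0, 0, 0], [0, 0, 0, 0, 0, 0, 0]]}}

```text
t: 13.22
eef_pos: [572.1, -181.6, 138.8]
ee_rot: [0.469, 3.106, -0.0]
contact_force: [-0.8, 0.1, -1.7]
finger_gap: 9.0
grasp_force: 58.7
```

>>> {"name": "carry_out", "arguments": {"increments": [[0, 0, 0.7, 0, 0, 0, 0], [0, 0, 0.7, 0, 0, 0, 0], [0, 0, 0, 0, 0, 0, 0], [0, 0, 0, 0, 0, 0, 0]]}}

```text
t: 13.55
eef_pos: [572.5, -181.7, 138.5]
ee_rot: [0.469, 3.105, -0.0]
contact_force: [-1.9, 1.6, 5.6]
finger_gap: 9.2
grasp_force: 59.3
```

>>> {"name": "carry_out", "arguments": {"increments": [[0, 0, 0, 0, 0, 0, 14], [0, 0, 0, 0, 0, 0, 22], [0, 0, 0, 0, 0, 0, 34], [0, 0, 0, 0, 0, 0, 34], [0, 0, -10, 0, 0, 0, 40], [0, 0, -20, 0, 0, 0, 50], [0, 0, -30, 0, 0, 0, 85], [0, 0, -30, 0, 0, 0, 85], [0, 0, -30, 0, 0, 0, 85], [0, 0, -20, 0, 0, 0, 85], [0, 0, 0, 0, 0, 0, 85], [0, 0, 0, 0, 0, 0, 85], [0, 0, 0, 0, 0, 0, 85]]}}

```text
t: 14.63
eef_pos: [571.7, -181.4, 277.1]
ee_rot: [-0.469, -3.106, -0.0]
contact_force: [-0.1, -0.3, -1.1]
finger_gap: 85.1
grasp_force: 0.0
```

```bash
python3 - <<'E'
from h import *
p,R,s=cur(); print(s['t'],p,R,s['qpos']); C=cam('wrist',s); im,d=get_image('wrist'); np.savez('pics/w7.npz',im=im,d=d)
P,uv=cloud(C,d,np.ones(d.shape,bool)); k=(np.hypot(P[:,0]-571,P[:,1]+181)<40)&(P[:,2]>15)&(P[:,2]<170); P,uv=P[k],uv[k]
az=-.3; ex=np.array([np.cos(az),np.sin(az)]); ey=np.array([-ex[1],ex[0]]); F=np.c_[(P[:,:2]-[571,-181])@ex,(P[:,:2]-[571,-181])@ey,P[:,2]]
for a in range(15,165,10):
    q=F[(F[:,2]>=a)&(F[:,2]<a+10)]
    if len(q): print(a,len(q),q.mean(0),np.percentile(q,2,axis=0),np.percentile(q,98,axis=0))
q=F[F[:,2]>120];w,v=np.linalg.eigh(np.cov(q[:,:2].T));print('hook yaw err',np.arctan(v[1,1]/v[0,1]))
h=cv2.cvtColor(im,cv2.COLOR_RGB2HSV)[uv[:,1],uv[:,0]]; q=F[(h[:,1]>150)&((h[:,0]<8)|(h[:,0]>172))];print('red',len(q),q.mean(0) if len(q) else 0)
P,_=cloud(cam('scene'),get_image('scene')[1],np.ones(d.shape,bool));F=np.c_[(P[:,:2]-[571,-181])@ex,(P[:,:2]-[571,-181])@ey,P[:,2]]
k=(np.hypot(F[:,0],F[:,1])<40)
for a in range(15,165,10):
    q=F[k&(F[:,2]>=a)&(F[:,2]<a+10)]
    if len(q)>2: print('s',a,len(q),q.mean(0),np.percentile(q,2,axis=0),np.percentile(q,98,axis=0))
E
```

```text
14.6333 [ 571.71 -181.43  277.07] [[-0.96  0.3  -0.  ]
 [ 0.3   0.96  0.  ]
 [ 0.    0.   -1.  ]] [-0.42  0.22 -0.03  1.32 -0.   -0.12]
15 40 [-21.97   0.75  19.98] [-22.36 -12.33  15.05] [-19.44  12.87  24.88]
25 32 [-22.02  -0.41  30.22] [-22.46 -12.22  25.31] [-20.48  12.55  34.35]
35 52 [-18.99   1.17  40.85] [-22.36 -13.68  36.37] [ 5.94 15.29 44.85]
45 47 [-15.47  -2.55  49.98] [-22.38 -14.49  45.13] [ 4.43 15.17 54.76]
55 352 [-8.11  0.22 62.89] [-22.23 -13.84  56.  ] [19.8  13.57 64.96]
65 396 [-7.97 -0.06 70.58] [-18.77 -10.83  65.08] [14.52 11.28 73.38]
75 38 [-6.74 -0.16 80.08] [-8.27 -7.5  75.19] [-2.66  6.96 84.87]
85 13 [-7.01  0.54 88.4 ] [-9.05 -6.2  85.44] [-4.52  6.79 94.06]
95 22 [ -3.67   1.28 100.92] [-6.87 -8.57 95.6 ] [  4.52   8.37 104.82]
105 60 [ -1.08  -0.89 106.89] [-11.97  -7.93 105.3 ] [  4.33   8.24 113.46]
115 30 [-13.68   0.27 120.06] [-13.95  -4.45 115.88] [-13.31   4.39 124.61]
125 38 [-13.64  -0.01 130.3 ] [-13.9   -4.8  126.02] [-13.33   5.   134.02]
135 39 [-13.67   0.11 140.08] [-14.06  -4.66 135.82] [-13.33   4.87 144.06]
145 260 [ -3.82   0.12
[... 592 characters left out ...]
.89] [17.93 13.54 73.69]
s 75 17 [ 6.01  4.52 81.01] [-1.77 -2.47 75.39] [ 9.65  9.76 84.77]
s 85 10 [ 7.46  4.83 91.44] [ 0.75 -3.13 88.24] [11.15 10.26 93.71]
s 95 27 [  5.53   2.96 101.31] [-3.34 -5.91 95.3 ] [ 10.74  10.62 104.76]
s 105 26 [ -0.5    3.39 108.87] [ -8.27  -2.53 105.15] [  8.63   9.34 114.79]
s 115 9 [ -8.41   3.52 120.1 ] [-12.07  -0.7  115.96] [ -5.92   6.59 122.61]
s 125 11 [  0.28   3.83 130.65] [-11.84  -0.23 125.71] [ 16.99   6.5  134.88]
s 135 22 [  7.09   3.22 140.44] [-12.66  -2.65 136.35] [ 16.56   7.21 143.94]
s 145 29 [  6.9    2.36 150.48] [ -6.21  -3.51 146.02] [ 14.52   6.63 154.93]
s 155 9 [  2.25   2.   157.18] [ -1.63  -1.31 155.53] [  6.09   5.43 158.66]
```

The flask stands upright at (571,-181) with a yaw of -0.3. Next I go behind it with the tool tilted 30° below horizontal.

```bash
python3 - <<'E'
from h import *
p,R,s=cur(); T=np.radians(60); R1=RR(-.3,T); print(R1); p1=np.array([484,-154,240.]); plan(p,R,p1,R1,n=12); print('down'); plan(p1,R1,[484,-154,102.5],R1,n=5)
E
```

```text
[[-0.48  0.3   0.83]
 [ 0.15  0.96 -0.26]
 [-0.87  0.   -0.5 ]]
  row [7.6, 0.0, 3.0] [0.0, -0.0875, -0.0]
  row [7.8, 0.0, 2.3] [0.0, -0.0875, -0.0]
  row [8.0, 0.0, 1.6] [0.0, -0.0875, -0.0]
  row [8.1, 0.0, 0.9] [0.0, -0.0875, -0.0]
  row [8.2, 0.0, 0.2] [0.0, -0.0875, -0.0]
  row [8.2, 0.0, -0.5] [0.0, -0.0875, -0.0]
  row [8.1, 0.0, -1.2] [0.0, -0.0875, -0.0]
  row [7.9, 0.0, -1.9] [0.0, -0.0875, -0.0]
  row [7.7, 0.0, -2.6] [0.0, -0.0875, -0.0]
  row [7.5, 0.0, -3.3] [0.0, -0.0875, -0.0]
  row [7.2, 0.0, -3.9] [0.0, -0.0875, -0.0]
  row [6.8, 0.0, -4.5] [0.0, -0.0875, -0.0]
down
  row [23.8, 0.0, 13.8] [0.0, 0.0, 0.0]
  row [23.8, 0.0, 13.8] [0.0, 0.0, 0.0]
  row [23.8, 0.0, 13.8] [0.0, 0.0, 0.0]
  row [23.8, 0.0, 13.8] [0.0, 0.0, 0.0]
  row [23.8, 0.0, 13.8] [0.0, 0.0, 0.0]
```

>>> {"name": "carry_out", "arguments": {"increments": [[7.5, 0, 3, 0, -0.0875, 0, 85], [8, 0, 2.5, 0, -0.0875, 0, 85], [8, 0, 1.5, 0, -0.0875, 0, 85], [8, 0, 1, 0, -0.0875, 0, 85], [8, 0, 0, 0, -0.0875, 0, 85], [8, 0, -0.5, 0, -0.0875, 0, 85], [8, 0, -1, 0, -0.0875, 0, 85], [8, 0, -2, 0, -0.0875, 0, 85], [7.5, 0, -2.5, 0, -0.0875, 0, 85], [7.5, 0, -3.5, 0, -0.0875, 0, 85], [7, 0, -4, 0, -0.0875, 0, 85], [7, 0, -4.5, 0, -0.0875, 0, 85], [0, 0, 0, 0, 0, 0, 85], [0, 0, 0, 0, 0, 0, 85], [0, 0, 0, 0, 0, 0, 85]]}}

```text
t: 15.98
eef_pos: [488.2, -155.8, 244.4]
ee_rot: [0.315, 2.084, -0.179]
contact_force: [-0.5, 0.3, 0.5]
finger_gap: 85.2
grasp_force: 0.0
```

```bash
python3 - <<'E'
from h import *
p,R,s=cur(); print(p,R[:,2],s['qpos']); plan(p,R,[484,-154,102.5],RR(-.3,np.radians(60)),n=8)
E
```

```text
[ 488.21 -155.78  244.44] [ 0.82 -0.25 -0.51] [-0.56 -0.4  -1.08 -0.13  0.22 -0.13]
  row [15.6, 0.0, 8.5] [0.0001, -0.001, -0.0001]
  row [15.6, 0.0, 8.5] [0.0001, -0.001, -0.0001]
  row [15.6, 0.0, 8.5] [0.0001, -0.001, -0.0001]
  row [15.6, 0.0, 8.5] [0.0001, -0.001, -0.0001]
  row [15.6, 0.0, 8.4] [0.0001, -0.001, -0.0001]
  row [15.6, 0.0, 8.4] [0.0001, -0.001, -0.0001]
  row [15.6, 0.1, 8.4] [0.0001, -0.001, -0.0001]
  row [15.6, 0.1, 8.4] [0.0001, -0.001, -0.0001]
```

```bash
python3 - <<'E'
from h import *
p,R,s=cur(); plan(p,R,[525.5,-167,77.5],RR(-.3,np.radians(60)),n=8)
E
```

```text
row [15.5, 0.0, 14.8] [0.0001, -0.001, -0.0001]
  row [15.5, 0.0, 14.8] [0.0001, -0.001, -0.0001]
  row [15.5, 0.0, 14.7] [0.0001, -0.001, -0.0001]
  row [15.6, 0.0, 14.7] [0.0001, -0.001, -0.0001]
  row [15.6, 0.0, 14.7] [0.0001, -0.001, -0.0001]
  row [15.6, 0.0, 14.7] [0.0001, -0.001, -0.0001]
  row [15.6, 0.0, 14.7] [0.0001, -0.001, -0.0001]
  row [15.6, 0.0, 14.7] [0.0001, -0.001, -0.0001]
```

>>> {"name": "carry_out", "arguments": {"increments": [[15.5, 0, 15, 0, 0, 0, 85], [15.5, 0, 15, 0, 0, 0, 85], [15.5, 0, 15, 0, 0, 0, 85], [15.5, 0, 15, 0, 0, 0, 85], [15.5, 0, 14.5, 0, 0, 0, 85], [0, 0, 0, 0, 0, 0, 85], [0, 0, 0, 0, 0, 0, 85]]}}

```text
t: 16.57
eef_pos: [536.8, -172.2, 160.5]
ee_rot: [0.319, 2.121, -0.17]
contact_force: [0.3, 0.5, 0.3]
finger_gap: 85.3
grasp_force: 0.0
```

```bash
python3 - <<'E'
from h import *
p,R,s=cur(); print(p,R,s['qpos'],s['contact_force']); plan(p,R,[525.5,-167,77.5],RR(-.3,np.radians(60)),n=4)
E
```

```text
[ 536.83 -172.23  160.53] [[-0.51  0.29  0.81]
 [ 0.16  0.96 -0.24]
 [-0.84  0.   -0.54]] [-0.52 -0.05 -1.08 -0.44  0.19 -0.12] [0.32 0.48 0.35]
  row [19.2, 0.4, 8.6] [0.0011, -0.0113, -0.0002]
  row [19.3, 0.4, 8.4] [0.0011, -0.0113, -0.0002]
  row [19.3, 0.4, 8.1] [0.0011, -0.0113, -0.0002]
  row [19.4, 0.4, 7.9] [0.0011, -0.0113, -0.0002]
```

```bash
cat > kin.py <<'E'
from h import *
from scipy.optimize import least_squares
q=np.array([[1.1826,.27715,-.02789,1.268],[.33,.22,-.1,1.25],[-.61,.35,.15,1.37],[-.42,.22,-.03,1.32],[-.56,-.4,-1.08,-.13],[-.52,-.05,-1.08,-.44]])
p=np.array([[175.3,599.1,244.1],[535.2,254.2,244.7],[587,-331.5,280.8],[571.7,-181.4,277.1],[488.2,-155.8,244.4],[536.8,-172.2,160.5]])
z=np.array([[0,0,-1]]*4+[[.82,-.25,-.51],[.81,-.24,-.54]],float)
def wr(x,q2,q3): return np.array([x[0]*np.sin(q2)+x[1]*np.cos(q2)+x[2]*np.sin(q2-q3)+x[3]*np.cos(q2-q3), x[4]+x[0]*np.cos(q2)-x[1]*np.sin(q2)+x[2]*np.cos(q2-q3)-x[3]*np.sin(q2-q3)])
def tgt(x,p,z): w=p-x[5]*z; return np.array([np.hypot(w[...,0],w[...,1]),w[...,2]])
f=lambda x:(wr(x,q[:,1],q[:,2])-tgt(x,p,z)).ravel()
sol=min((least_squares(f,[a,b,c,d,250,200]) for a in(300,) for b in(0,60) for c in(-100,0,100) for d in(0,300)),key=lambda s:s.cost); x=sol.x
def ik(p,z):
    t=tgt(x,np.array(p,float),np.array(z)); ss=[least_squares(lambda u:wr(x,*u)-t,[a,b],bounds=([-.85,-1.6],[1.88,1.24])) for a in(0,.5) for b in(-.8,0)]
    s=min(ss,key=lambda s:s.cost); pit=np.arcsin(-z[2]); return np.r_[s.x,pit-s.x[0]+s.x[1],np.sqrt(2*s.cost)]
E
python3 - <<'E'
from kin import *
print(x,sol.cost,f(x))
for nm,g,az in(('pad',(571,-181,52),-.3),('padfar',(617,-195,52),-.3),('dip',(626,-14,80),.1),('dip+60',(570,-20,105),.1)):
  for t in(45,50,55,60):
    zz=Rdown(az,np.radians(t))[0]; print(nm,t,ik(np.array(g)+5*zz,zz),ik(np.array(g)-55*zz,zz))
E
```

```text
[545.47  -2.64  10.63 497.17 246.51 389.38] 2.732105988876698 [-0.09 -0.76 -0.2   1.02 -0.31  0.18 -0.76 -0.97  1.29  0.23  0.56 -0.35]
pad 45 [ 0.23 -0.94 -0.39  0.  ] [ 0.05 -0.99 -0.26  0.  ]
pad 50 [ 0.28 -0.99 -0.58  0.  ] [ 0.1  -1.06 -0.46  0.  ]
pad 55 [ 0.35 -1.04 -0.78  0.  ] [ 0.18 -1.13 -0.69  0.  ]
pad 60 [ 0.44 -1.08 -1.    0.  ] [ 0.3  -1.18 -0.96  0.  ]
padfar 45 [ 0.29 -0.84 -0.35  0.  ] [ 0.13 -0.9  -0.25  0.  ]
padfar 50 [ 0.33 -0.9  -0.53  0.  ] [ 0.17 -0.97 -0.44  0.  ]
padfar 55 [ 0.39 -0.94 -0.72  0.  ] [ 0.23 -1.03 -0.65  0.  ]
padfar 60 [ 0.46 -0.98 -0.92  0.  ] [ 0.33 -1.08 -0.89  0.  ]
dip 45 [ 0.2  -0.86 -0.28  0.  ] [ 0.04 -0.91 -0.16  0.  ]
dip 50 [ 0.24 -0.92 -0.46  0.  ] [ 0.07 -0.98 -0.35  0.  ]
dip 55 [ 0.29 -0.97 -0.65  0.  ] [ 0.12 -1.05 -0.56  0.  ]
dip 60 [ 0.36 -1.01 -0.85  0.  ] [ 0.21 -1.1  -0.79  0.  ]
dip+60 45 [ 0.06 -0.95 -0.22  0.  ] [-0.13 -0.98 -0.07  0.  ]
dip+60 50 [ 0.09 -1.01 -0.4   0.  ] [-0.11 -1.06 -0.25  0.  ]
dip+60 55 [ 0.14 -1.06 -0.6   0.  ] [-0.05 -1.13 -0.46  0.  ]
dip+60 60 [ 0.23 -1.11 -0.82  0.  ] [ 0.04 -1.19 -0.7   0.  ]
```

```bash
cat > g.py <<'E'
from kin import *
T=np.radians(48)
def tcp(fl,yaw,back=0,gx=-8,gz=30):
    "TCP for flask origin fl at yaw, tool tilt 48, pulled back along tool z"
    zz=Rdown(yaw,T)[0]; ex=np.array([np.cos(yaw),np.sin(yaw),0]); return np.array(fl)+gx*ex+[0,0,gz]+(5-back)*zz
E
python3 - <<'E'
from g import *
zf=lambda a:Rdown(a,T)[0]
for fl,y,b in(((571,-181,8),-.3,0),((571,-181,8),-.3,45),((571,-181,70),-.3,0),((626,-14,35),.1,0),((626,-14,61),.1,0),((586,-18,61),.1,0),((571,-20,61),.1,0),((600,-15,35),.1,45)): print(fl,b,tcp(fl,y,b),ik(tcp(fl,y,b),zf(y)))
p,R,s=cur(); a=tcp((571,-181,8),-.3,45)
up=a+[0,0,70]; print('up');plan(p,R,up,RR(-.3,T),n=5);print('down');plan(up,RR(-.3,T),a,RR(-.3,T),n=3)
print(ik(up,zf(-.3)))
E
```

```text
(571, -181, 8) 0 [ 566.91 -179.73   34.65] [ 0.29 -0.99 -0.55  0.  ]
(571, -181, 8) 45 [ 534.96 -169.85   64.77] [ 0.16 -1.05 -0.47  0.  ]
(571, -181, 70) 0 [ 566.91 -179.73   96.65] [ 0.11 -0.96 -0.34  0.  ]
(626, -14, 35) 0 [621.74 -14.43  61.65] [ 0.25 -0.92 -0.44  0.  ]
(626, -14, 61) 0 [621.74 -14.43  87.65] [ 0.18 -0.91 -0.35  0.  ]
(586, -18, 61) 0 [581.74 -18.43  87.65] [ 0.13 -0.98 -0.37  0.  ]
(571, -20, 61) 0 [566.74 -20.43  87.65] [ 0.1  -1.01 -0.38  0.  ]
(600, -15, 35) 45 [562.46 -18.77  91.77] [ 0.08 -1.01 -0.37  0.  ]
up
  row [4.6, 0.3, 2.4] [0.0009, 0.0329, -0.0001]
  row [4.5, 0.3, 2.5] [0.0009, 0.0329, -0.0001]
  row [4.4, 0.3, 2.7] [0.0009, 0.0329, -0.0001]
  row [4.4, 0.3, 2.8] [0.0009, 0.0329, -0.0001]
  row [4.3, 0.3, 2.9] [0.0009, 0.0329, -0.0001]
down
  row [17.3, 0.0, 15.6] [0.0, 0.0, 0.0]
  row [17.3, 0.0, 15.6] [0.0, 0.0, 0.0]
  row [17.3, 0.0, 15.6] [0.0, 0.0, 0.0]
[-0.05 -0.99 -0.21  0.  ]
```

>>> {"name": "carry_out", "arguments": {"increments": [[4.5, 0.5, 2.5, 0, 0.033, 0, 85], [4.5, 0.5, 2.5, 0, 0.033, 0, 85], [4.5, 0, 2.5, 0, 0.033, 0, 85], [4.5, 0, 3, 0, 0.033, 0, 85], [4.5, 0, 3, 0, 0.033, 0, 85], [0, 0, 0, 0, 0, 0, 85], [0, 0, 0, 0, 0, 0, 85], [0, 0, 0, 0, 0, 0, 85]]}}

```text
t: 17.23
eef_pos: [535.3, -171.1, 137.9]
ee_rot: [0.341, 2.277, -0.151]
contact_force: [-0.4, 0.5, 0.3]
finger_gap: 85.2
grasp_force: 0.0
```

```bash
python3 - <<'E'
from g import *
p,R,s=cur(); print(p,R,s['qpos']);a=tcp((571,-181,8),-.3,45); plan(p,R,a,RR(-.3,T),n=4)
E
```

```text
[ 535.33 -171.05  137.87] [[-0.63  0.29  0.72]
 [ 0.2   0.96 -0.22]
 [-0.75  0.   -0.66]] [-0.5  -0.05 -0.99 -0.2   0.15 -0.13]
  row [13.8, 0.2, 12.0] [0.0008, 0.0016, 0.0002]
  row [13.8, 0.2, 12.0] [0.0008, 0.0016, 0.0002]
  row [13.7, 0.2, 12.1] [0.0008, 0.0016, 0.0002]
  row [13.7, 0.3, 12.1] [0.0008, 0.0016, 0.0002]
```

>>> {"name": "carry_out", "arguments": {"increments": [[14, 0.5, 12, 0, 0, 0, 85], [14, 0.5, 12, 0, 0, 0, 85], [13.5, 0, 12, 0, 0, 0, 85], [13.5, 0, 12, 0, 0, 0, 85], [0, 0, 0, 0, 0, 0, 85], [0, 0, 0, 0, 0, 0, 85], [0, 0, 0, 0, 0, 0, 85]]}}

```text
t: 17.82
eef_pos: [535.8, -170.3, 65.3]
ee_rot: [0.341, 2.276, -0.151]
contact_force: [0.4, -0.9, 0.4]
finger_gap: 84.9
grasp_force: 0.0
```

```bash
python3 - <<'E'
from g import *
p,R,s=cur(); print(p,R,s['qpos'],s['contact_force']);a=tcp((571,-181,8),-.3,0); plan(p,R,a,RR(-.3,T),n=3)
E
```

```text
[ 535.83 -170.3    65.33] [[-0.63  0.29  0.72]
 [ 0.2   0.96 -0.22]
 [-0.75  0.   -0.66]] [-0.5   0.16 -1.05 -0.47  0.15 -0.13] [ 0.4  -0.91  0.4 ]
  row [0.5, 0.0, 14.9] [0.001, 0.0023, 0.0003]
  row [0.4, 0.0, 14.9] [0.001, 0.0023, 0.0003]
  row [0.4, 0.0, 14.9] [0.001, 0.0023, 0.0003]
```

>>> {"name": "carry_out", "arguments": {"increments": [[0.5, 0, 10, 0.001, 0.002, 0, 70], [0.5, 0, 10, 0.001, 0.002, 0, 60], [0.5, 0, 10, 0.001, 0.002, 0, 55], [0, 0, 9, 0, 0, 0, 50], [0, 0, 6, 0, 0, 0, 50], [0, 0, 0, 0, 0, 0, 46], [0, 0, 0, 0, 0, 0, 42], [0, 0, 0, 0, 0, 0, 38]]}}

```text
t: 18.48
eef_pos: [566.8, -179.8, 34.2]
ee_rot: [0.344, 2.282, -0.154]
contact_force: [-0.9, -0.3, -0.1]
finger_gap: 38.1
grasp_force: 0.0
```

```bash
python3 - <<'E'
from g import *
p,R,s=cur(); print(p,R[:,2],s['contact_force'],s['finger_gap'],'tgt',tcp((571,-181,8),-.3,0)); C=cam('wrist',s)
st,ds=get_image('scene'); P,uv=cloud(cam('scene'),ds,np.ones(ds.shape,bool)); e=np.array([np.cos(-.3),np.sin(-.3)]);n=np.array([-e[1],e[0]]);F=np.c_[(P[:,:2]-[571,-181])@e,(P[:,:2]-[571,-181])@n,P[:,2]]
k=np.hypot(F[:,0],F[:,1])<40
for a in(125,135,145): 
    q=F[k&(F[:,2]>=a)&(F[:,2]<a+10)]; print(a,len(q),q.mean(0) if len(q) else '')
u=proj(cam('scene'),[[571,-181,80]])[0].astype(int); cv2.imwrite('pics/v8.png',cv2.resize(st[u[1]-60:u[1]+60,u[0]-60:u[0]+60],None,fx=4,fy=4)[...,::-1])
E
```

```text
[ 566.76 -179.76   34.21] [ 0.71 -0.22 -0.67] [-0.87 -0.29 -0.1 ] 38.14288513124721 tgt [ 566.91 -179.73   34.65]
125 8 [  0.63   3.92 132.1 ]
135 19 [  8.45   3.18 139.52]
145 33 [  6.69   2.29 150.11]
```

>>> {"name": "carry_out", "arguments": {"increments": [[0, 0, 0, 0, 0, 0, 34], [0, 0, 0, 0, 0, 0, 31], [0, 0, 0, 0, 0, 0, 29], [0, 0, 0, 0, 0, 0, 27], [0, 0, 0, 0, 0, 0, 20], [0, 0, 0, 0, 0, 0, 20], [0, 0, 0, 0, 0, 0, 20]]}}

```text
t: 19.12
eef_pos: [566.6, -179.7, 33.7]
ee_rot: [0.344, 2.283, -0.154]
contact_force: [-4.7, 1.7, 5.4]
finger_gap: 27.2
grasp_force: 58.7
```

```bash
python3 - <<'E'
from g import *
p,R,s=cur(); off=p-tcp((571,-181,8),-.3); print(off)
a=tcp((571,-181,73),-.3)+off; print('lift');plan(p,R,a,R,n=6)
b=tcp((567,-15,66),.1)+off; print('move',b);plan(a,R,b,RR(.1,T),n=14)
for k in(.25,.5,.75): 
    pm=a*(1-k)+b*k; print(ik(pm,Rdown(-.3+.4*k,T)[0]))
E
```

```text
[-0.28  0.06 -0.99]
lift
  row [-8.1, -0.0, -7.2] [0.0, 0.0, 0.0]
  row [-8.1, -0.0, -7.2] [0.0, 0.0, 0.0]
  row [-8.1, -0.0, -7.2] [0.0, 0.0, 0.0]
  row [-8.1, -0.0, -7.2] [0.0, 0.0, 0.0]
  row [-8.1, -0.0, -7.2] [0.0, 0.0, 0.0]
  row [-8.1, -0.0, -7.2] [0.0, 0.0, 0.0]
move [562.46 -15.37  91.67]
  row [2.9, 11.1, -2.5] [-0.0212, 0.0, -0.0191]
  row [2.7, 11.2, -2.2] [-0.0212, 0.0, -0.0191]
  row [2.4, 11.3, -2.0] [-0.0212, 0.0, -0.0191]
  row [2.2, 11.4, -1.7] [-0.0212, 0.0, -0.0191]
  row [2.0, 11.5, -1.5] [-0.0212, 0.0, -0.0191]
  row [1.8, 11.5, -1.2] [-0.0212, 0.0, -0.0191]
  row [1.6, 11.6, -1.0] [-0.0212, 0.0, -0.0191]
  row [1.3, 11.6, -0.8] [-0.0212, 0.0, -0.0191]
  row [1.1, 11.7, -0.5] [-0.0212, 0.0, -0.0191]
  row [0.9, 11.7, -0.3] [-0.0212, 0.0, -0.0191]
  row [0.7, 11.7, -0.0] [-0.0212, 0.0, -0.0191]
  row [0.5, 11.7, 0.2] [-0.0212, 0.0, -0.0191]
  row [0.2, 11.7, 0.5] [-0.0212, 0.0, -0.0191]
  row [0.0, 11.7, 0.7] [-0.0212, 0.0, -0.0191]
[ 0.09 -0.98 -0.34  0.  ]
[ 0.08 -1.   -0.35  0.  ]
[ 0.08 -1.01 -0.36  0.  ]
```

>>> {"name": "carry_out", "arguments": {"increments": [[-4, 0, -3.5, 0, 0, 0, 20], [-8, 0, -7, 0, 0, 0, 20], [-10, 0, -9, 0, 0, 0, 20], [-10, 0, -9, 0, 0, 0, 20], [-10, 0, -9, 0, 0, 0, 20], [-6.5, 0, -6, 0, 0, 0, 20], [0, 0, 0, 0, 0, 0, 20], [0, 0, 0, 0, 0, 0, 20]]}}

```text
t: 19.78
eef_pos: [566.8, -179.8, 98.9]
ee_rot: [0.344, 2.283, -0.154]
contact_force: [-0.6, -0.8, -2.4]
finger_gap: 27.1
grasp_force: 59.0
```

>>> {"name": "carry_out", "arguments": {"increments": [[3, 11, -2.5, -0.021, 0, -0.019, 20], [2.5, 11, -2, -0.021, 0, -0.019, 20], [2.5, 11.5, -2, -0.021, 0, -0.019, 20], [2, 11.5, -1.5, -0.021, 0, -0.019, 20], [2, 11.5, -1.5, -0.021, 0, -0.019, 20], [2, 11.5, -1, -0.021, 0, -0.019, 20], [1.5, 11.5, -1, -0.021, 0, -0.019, 20], [1.5, 11.5, -1, -0.021, 0, -0.019, 20], [1, 11.5, -0.5, -0.021, 0, -0.019, 20], [1, 11.5, 0, -0.021, 0, -0.019, 20], [0.5, 11.5, 0, -0.021, 0, -0.019, 20], [0.5, 11.5, 0, -0.021, 0, -0.019, 20], [0, 11.5, 0.5, -0.021, 0, -0.019, 20], [0, 11.5, 0.5, -0.021, 0, -0.019, 20], [0, 0, 0, 0, 0, 0, 20], [0, 0, 0, 0, 0, 0, 20], [0, 0, 0, 0, 0, 0, 20]]}}

```text
t: 21.2
eef_pos: [563.4, -17.3, 91.7]
ee_rot: [-0.112, 2.302, 0.048]
contact_force: [-0.9, 0.0, -1.1]
finger_gap: 27.3
grasp_force: 59.1
```

```bash
python3 - <<'E'
from g import *
p,R,s=cur(); print(s['t'],p,R,s['qpos'],s['contact_force'],s['finger_gap'])
C=cam('wrist',s); im,d=get_image('wrist'); st,ds=get_image('scene'); tp,dt=get_image('top'); np.savez('pics/w9.npz',im=im,d=d); np.savez('pics/s9.npz',im=st,d=ds); np.savez('pics/t9.npz',im=tp,d=dt)
e=np.array([np.cos(.1),np.sin(.1)]);n=np.array([-e[1],e[0]]); o=np.array([626,-14])
for nm,CC,dd in(('w',C,d),('s',cam('scene'),ds),('t',cam('top'),dt)):
    P,uv=cloud(CC,dd,np.ones(dd.shape,bool)); F=np.c_[(P[:,:2]-o)@e,(P[:,:2]-o)@n,P[:,2]]
    k=(abs(F[:,0])<18)&(abs(F[:,1])<45)
    for a,b in((168,176),(176,184),(215,240),(250,262),(300,340)):
        q=F[k&(F[:,2]>=a)&(F[:,2]<b)]
        if len(q)>3: print(nm,'link',a,len(q),q.mean(0),q.min(0)[1],q.max(0)[1])
    k=(F[:,0]>-90)&(F[:,0]<-30)&(abs(F[:,1])<15)
    for a in range(165,225,8):
        q=F[k&(F[:,2]>=a)&(F[:,2]<a+8)]
        if len(q)>3: print(nm,'hook',a,len(q),q.mean(0),np.percentile(q,3,axis=0),np.percentile(q,97,axis=0))
E
```

```text
21.2 [563.39 -17.35  91.74] [[-0.67 -0.1   0.74]
 [-0.07  1.    0.07]
 [-0.74 -0.   -0.67]] [-0.28  0.08 -1.01 -0.32  0.28 -0.26] [-0.88  0.   -1.13] 27.26780390671734
s link 168 7 [  0.34 -19.82 175.13] -30.034906642510453 -10.561001202964686
s link 176 54 [  0.35   3.05 178.82] -29.82024296572565 40.590706176156864
s link 215 74 [  1.73   1.54 227.98] -31.032636128590568 36.71641974886539
s link 250 29 [  1.86  -3.36 256.3 ] -20.081447157169766 17.582506833622116
s link 300 165 [  5.4   -4.74 320.86] -16.87555401112547 9.035865454585906
s hook 165 4 [-62.65   1.   169.96] [-65.42  -1.63 165.89] [-57.7    3.83 172.44]
s hook 173 5 [-64.67  -0.46 178.2 ] [-65.57  -1.76 175.21] [-63.88   1.14 180.72]
s hook 189 5 [-46.17   0.63 195.12] [-63.72  -1.5  192.91] [-39.06   5.42 196.84]
s hook 197 13 [-46.05   1.89 200.28] [-68.88  -1.42 197.34] [-39.37   6.11 204.27]
s hook 205 13 [-49.88   3.14 209.64] [-58.01  -1.62 205.5 ] [-40.91   7.83 212.89]
s hook 213 12 [-53.08   2.8  214.87] [-58.32  -1.58 213.17] [-45.48   7.12 216.76]
t link 168 4 [ -5.23 -17.77 174.57] -27.317624212703763 0.08305519385464756
t link 176 39 [ -3.63   5.09 180.25] -27.6170660830336 36.36125058711749
t link 215 43 [ -3.03   5.41 228.55] -32.484313176645465 37.060349224769055
t link 250 12 [ -2.67  -2.53 256.71] -16.10633447428331 12.711361904187507
t link 300 69 [ -1.76  -4.71 327.18] -17.947053482069393 7.588298926144968
t hook 165 7 [-63.76   4.53 168.44] [-72.49  -1.01 165.66] [-54.69   7.31 171.01]
t hook 197 5 [-55.62   1.7  203.27] [-71.42  -0.4  200.45] [-44.87   4.58 204.47]
t hook 205 25 [-59.25   1.97 209.67] [-72.01  -2.86 206.09] [-45.89   6.17 212.67]
t hook 213 13 [-60.68  -0.51 215.89] [-68.65  -3.33 213.26] [-53.25   4.52 219.69]
```

Measured in the dip frame, the bar is about 55 mm ahead of the hook's centre, at 176 mm height. The hook is within 2 mm laterally, so I can advance.

>>> {"name": "carry_out", "arguments": {"increments": [[2.2, 0, 2, 0, 0, 0, 20], [-4, 0, 4.5, 0, 0, 0, 20], [-4, 0, 4.5, 0, 0, 0, 20], [-4, 0, 4.5, 0, 0, 0, 20], [-4, 0, 4.5, 0, 0, 0, 20], [-4, 0, 4.5, 0, 0, 0, 20], [0, 0, 0, 0, 0, 0, 20], [0, 0, 0, 0, 0, 0, 20]]}}

```text
t: 22.02
eef_pos: [593.9, -14.3, 88.6]
ee_rot: [-0.113, 2.302, 0.048]
contact_force: [0.1, -0.2, -2.0]
finger_gap: 27.0
grasp_force: 59.1
```

```bash
cat > m.py <<'E'
from g import *
p,R,s=cur(); print(s['t'],p,s['contact_force'],s['qpos'][2])
st,ds=get_image('scene'); tp,dt=get_image('top'); np.savez('pics/last.npz',im=st,d=ds,tp=tp,dt=dt)
e=np.array([np.cos(.1),np.sin(.1)]);n=np.array([-e[1],e[0]]); o=np.array([626,-14])
for nm,CC,dd in(('s',cam('scene'),ds),('t',cam('top'),dt)):
    P,uv=cloud(CC,dd,np.ones(dd.shape,bool)); F=np.c_[(P[:,:2]-o)@e,(P[:,:2]-o)@n,P[:,2]]
    k=(abs(F[:,0])<18)&(abs(F[:,1])<45)&(abs(F[:,1]-3)>9)
    for a,b in((168,184),(215,240),(250,262),(300,340)):
        q=F[k&(F[:,2]>=a)&(F[:,2]<b)]
        if len(q)>3: print(nm,'link',a,len(q),q.mean(0),q.min(0)[1],q.max(0)[1])
    k=(F[:,0]>-90)&(F[:,0]<35)&(abs(F[:,1]-2)<8)
    for a in range(166,220,8):
        q=F[k&(F[:,2]>=a)&(F[:,2]<a+8)]
        if len(q)>2: print(nm,'hook',a,len(q),q.mean(0),q.min(0)[:2],q.max(0)[:2])
E
python3 m.py
```

```text
22.0167 [593.87 -14.26  88.59] [ 0.14 -0.23 -1.96] -0.9592871331676823
s link 168 43 [  0.33   0.14 178.2 ] -30.294825277364353 40.165608291162634
s link 215 55 [  1.72  -0.26 225.31] -30.996417932931895 37.39738547145962
s link 250 15 [  1.77  -5.08 258.27] -20.079087060467305 20.75842871553617
s link 300 71 [  4.95 -11.8  321.54] -17.430321650599446 -6.942814824822643
s hook 166 6 [-33.5   -0.44 170.24] [-35.43  -1.81] [-30.21   0.94]
s hook 174 21 [ -8.18   1.56 178.19] [-37.22  -5.48] [3.96 9.13]
s hook 182 6 [-20.62   2.61 186.79] [-35.31  -1.36] [3.61 9.27]
s hook 190 12 [-12.03   3.14 194.03] [-14.68  -1.45] [-8.54  6.55]
s hook 198 15 [-17.94   1.92 202.28] [-38.39  -1.89] [-9.79  7.72]
s hook 206 9 [-23.21   2.36 209.9 ] [-30.71  -2.22] [-14.92   7.95]
t link 168 26 [ -3.89   2.17 179.64] -27.270736432606093 36.223712673977616
t link 215 31 [ -2.77   6.31 228.02] -32.11696899478239 34.55669108505235
t link 250 5 [ -3.63 -12.57 257.81] -15.393718466798427 -10.368367379978096
t link 300 31 [ -1.7  -12.03 329.46] -18.172392515521643 -6.5616918722040145
t hook 174 14 [ -8.9    1.32 178.53] [-42.62  -5.44] [-0.79  8.85]
t hook 182 3 [-17.75   6.1  184.02] [-42.75   5.97] [-3.93  6.32]
t hook 198 20 [-29.14   1.9  203.11] [-42.37  -2.31] [-14.74   6.76]
t hook 206 17 [-30.58   1.94 209.79] [-40.05  -3.38] [-20.71   6.46]
t hook 214 5 [-28.8    2.08 215.23] [-30.45  -1.93] [-26.72   5.81]
```

>>> {"name": "carry_out", "arguments": {"increments": [[-4, 0, 4.5, 0, 0, 0, 20], [-4, 0, 4.5, 0, 0, 0, 20], [-4, 0, 4.5, 0, 0, 0, 20], [-4, 0, 4.5, 0, 0, 0, 20], [0, 0, 0, 0, 0, 0, 20], [0, 0, 0, 0, 0, 0, 20]]}}

```text
t: 22.62
eef_pos: [617.9, -12.0, 88.5]
ee_rot: [-0.113, 2.302, 0.048]
contact_force: [-1.2, 1.2, -1.0]
finger_gap: 27.5
grasp_force: 59.1
```

```bash
python3 m.py; python3 - <<'E'
from h import *
L=np.load('pics/last.npz'); u=proj(cam('scene'),[[626,-14,190]])[0].astype(int); v=proj(cam('top'),[[626,-14,190]])[0].astype(int)
a=cv2.resize(L['im'][u[1]-50:u[1]+50,u[0]-33:u[0]+33],None,fx=6,fy=6); b=cv2.resize(L['tp'][v[1]-50:v[1]+50,v[0]-33:v[0]+33],None,fx=6,fy=6); cv2.imwrite('pics/v10.png',np.hstack([a,b])[...,::-1])
E
```

```text
22.6167 [617.91 -11.97  88.5 ] [-1.18  1.25 -0.97] -0.913205379089699
s link 168 43 [  0.29   1.49 178.24] -29.985000200989447 40.70167859077603
s link 215 56 [  1.37  -0.41 225.07] -30.87220466126138 37.38466913780515
s link 250 14 [  2.22  -4.66 258.29] -17.5501875414276 17.746057377152265
s link 300 72 [  5.11 -11.88 321.37] -17.215487882524478 -6.621514215206385
s hook 166 16 [-67.58   0.29 169.47] [-82.23  -5.97] [-11.87   9.93]
s hook 174 12 [-10.29  -2.01 177.39] [-81.07  -5.59] [2.34 0.61]
s hook 182 7 [-24.14   2.09 187.64] [-71.38  -2.01] [12.14  7.66]
s hook 190 33 [-35.91   3.26 194.89] [-78.68  -2.22] [16.05  9.56]
s hook 198 40 [-30.62   2.61 202.39] [-87.88  -5.41] [12.56  8.78]
s hook 206 31 [-24.6    1.65 209.82] [-89.01  -5.22] [8.87 7.97]
t link 168 27 [ -3.73   2.86 179.01] -27.350461678849257 36.25895589970885
t link 215 32 [ -2.85   5.75 227.12] -32.05907892542578 34.790392898309804
t link 250 5 [ -3.71 -12.5  258.52] -15.493925280151855 -10.363586842009504
t link 300 32 [ -1.89 -12.07 328.92] -18.246578461021528 -6.795690073717748
t hook 166 5 [ -7.4    6.35 170.95] [-13.23   4.99] [-0.15  8.34]
t hook 174 6 [-11.24   3.13 179.61] [-18.33  -3.63] [-3.46  8.63]
t hook 190 10 [-69.42   2.77 195.43] [-79.6   -5.36] [-18.67   8.33]
t hook 198 36 [-59.59   1.5  202.7 ] [-88.91  -5.99] [-6.8   9.99]
t hook 206 16 [-23.42   1.57 209.71] [-88.16  -3.01] [-3.54  7.81]
```

The link is unmoved and the hook's tip is 16 mm past the bar, so I lower the flask.

>>> {"name": "carry_out", "arguments": {"increments": [[3.7, 0, 3.4, 0, 0, 0, 20], [3.7, 0, 3.4, 0, 0, 0, 20], [3.7, 0, 3.4, 0, 0, 0, 20], [3.7, 0, 3.4, 0, 0, 0, 20], [2.5, 0, 2.2, 0, 0, 0, 20], [0, 0, 0, 0, 0, 0, 20], [0, 0, 0, 0, 0, 0, 20]]}}

```text
t: 23.3
eef_pos: [616.9, -11.9, 64.1]
ee_rot: [-0.112, 2.303, 0.049]
contact_force: [-0.2, 0.4, -1.5]
finger_gap: 27.2
grasp_force: 59.1
```

>>> {"name": "carry_out", "arguments": {"increments": [[0.75, 0, 0.7, 0, 0, 0, 20], [0.75, 0, 0.7, 0, 0, 0, 20], [0, 0, 0, 0, 0, 0, 20], [0, 0, 0, 0, 0, 0, 20]]}}

```text
t: 23.63
eef_pos: [617.4, -12.0, 62.9]
ee_rot: [-0.113, 2.302, 0.048]
contact_force: [0.9, 0.0, -2.0]
finger_gap: 27.1
grasp_force: 59.1
```

>>> {"name": "carry_out", "arguments": {"increments": [[0.75, 0, 0.7, 0, 0, 0, 20], [0.75, 0, 0.7, 0, 0, 0, 20], [0, 0, 0, 0, 0, 0, 20], [0, 0, 0, 0, 0, 0, 20]]}}

```text
t: 23.97
eef_pos: [618.6, -12.2, 61.9]
ee_rot: [-0.113, 2.299, 0.048]
contact_force: [-0.3, 0.2, 1.6]
finger_gap: 26.9
grasp_force: 59.4
```

```bash
python3 m.py
```

```text
23.9667 [618.55 -12.22  61.88] [-0.32  0.21  1.6 ] -0.9293660136529727
s link 168 41 [ -0.38  -1.97 177.65] -30.13088431519135 37.846316209904664
s link 215 52 [  0.86  -0.5  225.28] -30.340411936127506 37.94891102824524
s link 250 17 [  2.05  -8.44 258.02] -19.87456581797279 15.57058525995991
s link 300 68 [  5.18 -11.65 321.41] -16.852905700495835 -6.068331884215457
s hook 166 40 [-40.07   1.24 169.89] [-80.07  -5.54] [15.22  8.53]
s hook 174 45 [-23.     2.49 177.92] [-88.75  -5.7 ] [13.34  9.88]
s hook 182 21 [-29.16   3.88 184.85] [-89.29  -2.42] [7.38 9.31]
t link 168 27 [ -4.36   5.3  179.16] -27.862044646555663 38.97303440801368
t link 215 36 [ -3.28   5.93 227.22] -32.41974771646534 34.691128717830516
t link 250 7 [ -3.49  -5.39 257.54] -15.550234573265724 12.95917378473503
t link 300 29 [ -1.32 -11.97 330.16] -17.995227786427485 -6.81988962626014
t hook 166 17 [-72.14   1.96 170.59] [-81.28  -5.08] [-14.04   9.63]
t hook 174 30 [-51.79   1.35 177.93] [-89.76  -5.6 ] [-2.07  8.94]
t hook 182 20 [-30.56   2.4  184.21] [-89.56  -1.98] [-1.53  8.68]
```

Contact: the force rose by 3.6 N and the hook sits over the bar. Releasing gently.

>>> {"name": "carry_out", "arguments": {"increments": [[0, 0, 0, 0, 0, 0, 28], [0, 0, 0, 0, 0, 0, 30], [0, 0, 0, 0, 0, 0, 33], [0, 0, 0, 0, 0, 0, 40], [0, 0, 0, 0, 0, 0, 50], [0, 0, 0, 0, 0, 0, 60], [0, 0, 0, 0, 0, 0, 60], [0, 0, 0, 0, 0, 0, 60]]}}

```text
t: 24.73
eef_pos: [617.2, -11.9, 60.6]
ee_rot: [-0.112, 2.302, 0.048]
contact_force: [-0.1, -0.2, 0.4]
finger_gap: 60.0
grasp_force: 0.0
```

```bash
python3 m.py
```

```text
24.7333 [617.24 -11.95  60.57] [-0.06 -0.23  0.4 ] -0.9306894390496342
s link 168 48 [  2.13  -9.37 177.5 ] -35.14364830312942 34.4314940661599
s link 215 47 [  2.24  -6.82 226.46] -33.56733079670291 34.46461974619203
s link 250 22 [  2.85  -9.24 257.45] -22.29925193543998 17.390103028167044
s link 300 67 [  5.08 -11.2  321.02] -15.491286257141027 -6.070077876510789
s hook 166 31 [-40.09   0.35 169.32] [-78.2   -5.84] [17.08  9.8 ]
s hook 174 35 [-22.84   2.15 177.84] [-87.12  -5.82] [14.63  9.59]
s hook 182 22 [-16.87  -0.11 184.07] [-89.68  -5.11] [10.71  6.62]
t link 168 27 [ -3.72  -0.67 179.36] -30.54265336811806 27.85574158670011
t link 215 34 [ -2.17   0.48 226.97] -35.47048842748671 31.736255418170444
t link 300 23 [ -2.09 -11.49 330.71] -17.046984881414275 -6.608692538135122
t hook 166 18 [-78.24   2.24 170.6 ] [-86.01  -4.98] [-72.83   9.31]
t hook 174 28 [-44.51   1.35 177.88] [-89.62  -5.69] [-0.09  8.79]
t hook 182 16 [-18.65  -1.11 185.35] [-87.47  -5.07] [1.09 5.66]
```

>>> {"name": "carry_out", "arguments": {"increments": [[0, 0, 0, 0, 0, 0, 60], [0, 0, -4, 0, 0, 0, 60], [0, 0, -7, 0, 0, 0, 60], [0, 0, -9, 0, 0, 0, 60], [0, 0, -9, 0, 0, 0, 60], [0, 0, -9, 0, 0, 0, 60], [0, 0, -9, 0, 0, 0, 60], [0, 0, -9, 0, 0, 0, 60], [0, 0, -9, 0, 0, 0, 60], [0, 0, 0, 0, 0, 0, 60], [0, 0, 0, 0, 0, 0, 60], [0, 0, 0, 0, 0, 0, 60], [0, 0, 0, 0, 0, 0, 60], [0, 0, 0, 0, 0, 0, 60], [0, 0, 0, 0, 0, 0, 60], [0, 0, 0, 0, 0, 0, 60], [0, 0, 0, 0, 0, 0, 60], [0, 0, 0, 0, 0, 0, 60], [0, 0, 0, 0, 0, 0, 60], [0, 0, 0, 0, 0, 0, 60]]}}

```text
t: 26.5
eef_pos: [569.3, -16.6, 104.2]
ee_rot: [-0.112, 2.302, 0.048]
contact_force: [-1.0, 0.9, 0.9]
finger_gap: 59.7
grasp_force: 0.0
```

>>> {"name": "carry_out", "arguments": {"increments": [[0, 0, 0, 0, 0, 0, 60], [0, 0, 0, 0, 0, 0, 60], [0, 0, 0, 0, 0, 0, 60], [0, 0, 0, 0, 0, 0, 60], [0, 0, 0, 0, 0, 0, 60], [0, 0, 0, 0, 0, 0, 60], [0, 0, 0, 0, 0, 0, 60], [0, 0, 0, 0, 0, 0, 60], [0, 0, 0, 0, 0, 0, 60], [0, 0, 0, 0, 0, 0, 60], [0, 0, 0, 0, 0, 0, 60], [0, 0, 0, 0, 0, 0, 60], [0, 0, 0, 0, 0, 0, 60], [0, 0, 0, 0, 0, 0, 60], [0, 0, 0, 0, 0, 0, 60], [0, 0, 0, 0, 0, 0, 60], [0, 0, 0, 0, 0, 0, 60], [0, 0, 0, 0, 0, 0, 60], [0, 0, 0, 0, 0, 0, 60], [0, 0, 0, 0, 0, 0, 60]]}}

```text
t: 28.17
eef_pos: [569.3, -16.6, 104.2]
ee_rot: [-0.112, 2.302, 0.048]
contact_force: [-0.5, 0.5, 0.1]
finger_gap: 60.1
grasp_force: 0.0
```

```bash
cat > sw.py <<'E'
from g import *
e=np.array([np.cos(.1),np.sin(.1)]);n=np.array([-e[1],e[0]]); o=np.array([626,-14])
def meas():
    s=sensors.state(); st,ds=get_image('scene'); P,uv=cloud(cam('scene'),ds,np.ones(ds.shape,bool)); F=np.c_[(P[:,:2]-o)@e,(P[:,:2]-o)@n,P[:,2]]
    k=(abs(F[:,0])<45)&(abs(F[:,1])<45); r=[s['t']]
    for a,b in((38,95),(100,130),(172,184),(222,236),(310,340)):
        q=F[k&(F[:,2]>=a)&(F[:,2]<b)]; r+=[len(q),*np.round(q.mean(0)[:2],1)] if len(q) else [0]
    return r,st
if __name__=='__main__':
    p,R,s=cur(); print(p,s['contact_force'])
    for i in range(8): r,st=meas(); print(r)
    u=proj(cam('scene'),[[626,-14,170]])[0].astype(int); cv2.imwrite('pics/vf.png',cv2.resize(st[u[1]-75:u[1]+75,u[0]-60:u[0]+60],None,fx=4,fy=4)[...,::-1])
E
python3 sw.py
```

```text
[569.29 -16.61 104.22] [-0.5   0.46  0.1 ]
[28.1667, 209, np.float64(16.6), np.float64(-2.3), 52, np.float64(5.3), np.float64(-0.5), 81, np.float64(3.2), np.float64(-4.3), 49, np.float64(2.3), np.float64(-3.3), 125, np.float64(5.0), np.float64(-4.2)]
[28.2167, 207, np.float64(16.2), np.float64(-1.9), 51, np.float64(4.7), np.float64(-0.1), 81, np.float64(3.3), np.float64(-3.5), 47, np.float64(2.2), np.float64(-4.1), 130, np.float64(5.1), np.float64(-4.2)]
[28.2667, 205, np.float64(16.1), np.float64(-1.7), 56, np.float64(5.9), np.float64(-0.7), 85, np.float64(2.9), np.float64(-3.4), 51, np.float64(2.2), np.float64(-4.3), 126, np.float64(4.8), np.float64(-4.1)]
[28.3167, 203, np.float64(15.9), np.float64(-1.6), 58, np.float64(4.1), np.float64(-0.1), 85, np.float64(3.0), np.float64(-3.5), 48, np.float64(2.0), np.float64(-4.2), 124, np.float64(5.0), np.float64(-4.2)]
[28.3667, 207, np.float64(15.6), np.float64(-1.5), 54, np.float64(3.8), np.float64(-0.5), 82, np.float64(3.1), np.float64(-3.6), 51, np.float64(2.2), np.float64(-2.3), 126, np.float64(5.1), np.float64(-4.2)]
[28.4167, 204, np.float64(15.7), np.float64(-1.4), 54, np.float64(2.4), np.float64(-0.0), 83, np.float64(3.0), np.float64(-3.2), 52, np.float64(2.2), np.float64(-1.7), 128, np.float64(5.3), np.float64(-4.1)]
[28.4667, 204, np.float64(15.8), np.float64(-1.3), 55, np.float64(4.6), np.float64(1.0), 79, np.float64(3.1), np.float64(-2.1), 51, np.float64(1.9), np.float64(-2.2), 125, np.float64(5.2), np.float64(-4.2)]
[28.5167, 208, np.float64(15.6), np.float64(-1.4), 52, np.float64(6.0), np.float64(0.4), 81, np.float64(3.4), np.float64(-3.0), 49, np.float64(2.0), np.float64(-3.1), 126, np.float64(5.3), np.float64(-4.2)]
```

>>> {"name": "carry_out", "arguments": {"increments": [[0, 0, 0, 0, 0, 0, 60], [0, 0, 0, 0, 0, 0, 60], [0, 0, 0, 0, 0, 0, 60], [0, 0, 0, 0, 0, 0, 60], [0, 0, 0, 0, 0, 0, 60], [0, 0, 0, 0, 0, 0, 60], [0, 0, 0, 0, 0, 0, 60], [0, 0, 0, 0, 0, 0, 60], [0, 0, 0, 0, 0, 0, 60], [0, 0, 0, 0, 0, 0, 60], [0, 0, 0, 0, 0, 0, 60], [0, 0, 0, 0, 0, 0, 60], [0, 0, 0, 0, 0, 0, 60], [0, 0, 0, 0, 0, 0, 60], [0, 0, 0, 0, 0, 0, 60], [0, 0, 0, 0, 0, 0, 60], [0, 0, 0, 0, 0, 0, 60], [0, 0, 0, 0, 0, 0, 60], [0, 0, 0, 0, 0, 0, 60], [0, 0, 0, 0, 0, 0, 60]]}}

```text
t: 30.23
eef_pos: [569.3, -16.6, 104.2]
ee_rot: [-0.112, 2.302, 0.048]
contact_force: [-0.0, 0.6, 0.0]
finger_gap: 59.9
grasp_force: 0.0
```

```bash
python3 sw.py | sed 's/np.float64//g'
```

```text
[569.3  -16.62 104.24] [-0.05  0.63  0.03]
[30.2333, 205, (16.0), (-1.6), 61, (5.3), (-1.2), 84, (3.0), (-2.8), 54, (1.9), (-3.9), 126, (5.1), (-4.4)]
[30.2833, 207, (16.3), (-1.7), 55, (5.6), (-0.6), 84, (3.4), (-3.3), 49, (2.0), (-3.9), 126, (5.2), (-4.2)]
[30.3333, 210, (16.3), (-1.9), 53, (6.6), (-0.2), 82, (3.3), (-3.7), 51, (2.1), (-4.2), 128, (4.9), (-4.1)]
[30.3833, 210, (16.5), (-2.0), 56, (6.4), (-1.0), 83, (3.0), (-3.7), 50, (2.0), (-3.8), 126, (4.9), (-4.1)]
[30.4333, 209, (16.3), (-2.2), 54, (5.1), (-1.7), 82, (3.5), (-4.2), 50, (2.3), (-5.4), 124, (5.1), (-4.1)]
[30.4833, 208, (16.1), (-2.2), 50, (7.3), (-0.4), 86, (2.8), (-4.1), 50, (2.0), (-4.4), 126, (5.2), (-4.2)]
[30.5333, 213, (16.5), (-2.1), 53, (3.0), (-2.0), 85, (3.5), (-4.0), 51, (2.3), (-3.3), 128, (5.2), (-4.3)]
[30.5833, 211, (16.3), (-2.0), 56, (3.7), (0.2), 85, (3.3), (-3.2), 51, (2.5), (-4.3), 127, (5.1), (-4.2)]
```

View pics/vf.png

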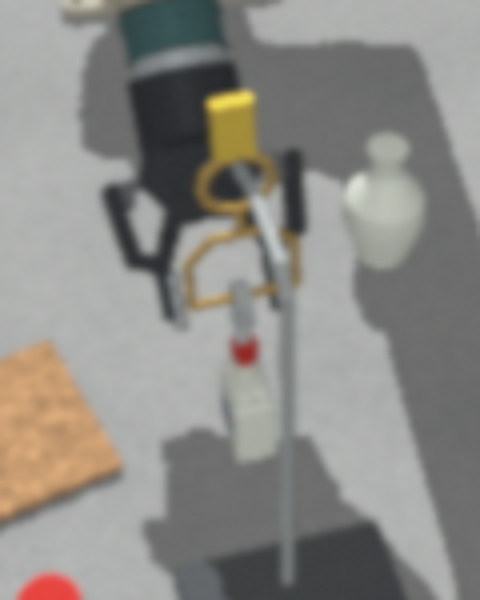

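The crop shows the complete chain. The ring is on the prong at (240,175), the hook is over the bottom bar at (240,293), and the flask hangs free at (250,400). Its sway is only a few mm/s and the gripper is clear behind it, so I hand it in.

```bash
python3 -c "
from station import bot
print(bot.finish_job())"
```

```text
the job is handed in; nothing more can be done
None
```

I handed the job in at about 30.6 s of the 61 s allowed: link hung on the prong, flask stood on the pad, then hooked over the link's bottom bar. The last picture showed the chain hanging nearly still with the gripper clear of it; no verdict was returned.

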